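# Lock a guide post into the packing counter's T-slot rail

## Robot

A 6-joint arm with a two-finger parallel gripper is mounted at the origin on the work surface. World frame = base frame: x ahead of the robot, y to its left, z up, the work surface at z = 0. Lengths are in m, angles in rad, forces in N, time in s.
With the tool pointing down it reaches from about 0.25 to 0.8 m from the base axis. Payload 3.9 kg.
Tool frame: the origin (TCP) lies on the centre line of the jaws, within the pads' length; the fingertips stand 11 mm ahead of it and the grasp point (between the pads) lies 8 mm behind it; z points along the fingers, y is the direction in which the jaws open and shut (so a half turn about z gives the same grasp; the last joint's range is limited). The gripper opens to 85 mm and grips with 20 to 120 N. Pads are 22 mm wide; open, the fingers measure 114 mm over their backs; the gripper's body (76 mm by 85 mm) begins 54 mm behind the grasp point. The pads swing forward as they close: fully open they stand 13 mm farther back than shut.
Start: joints at [-1.322, 0.26, -0.138, 1.173, 0, 1.571], TCP at [0.129, -0.509, 0.204] pointing down, gripper open.
Joint ranges: [-2.78, 2.78], [-0.83, 1.72], [-1.28, 1.37], [-1.9, 2.12], [-1.57, 1.48], [-3.14, 3.14]. Speed limits (rad/s): [2.57, 2.57, 3.14, 3.14, 3.14, 3.14].

## Interface

Orientations are given as a 3x3 rotation matrix whose columns are the frame's x, y, z axes.
In Python, from plant import manip gives the robot as it stands. The module is installed in compiled form; this text tells all that it offers.
- The arm moves only by the tool step_arm, never from a script. Its argument "rows" is a list that holds one entry, the list of rows, each a list of 7 numbers: the turn, a rotation vector about the world's x, y, z in rad, then the shift along the world's x, y, z in mm, then the finger opening in mm, from 0 to 85.4. In form: [[[ax, ay, az, dx, dy, dz, fingers], ...]]. A call has 1 to 8 rows; each row is the pose to reach, as a shift and turn from the pose measured when the call began; what a row does not reach only later rows make up. A row lasts 1/8 s, in which the tool goes at most 62.5 mm and 10.7 degrees, less where a joint would pass 70% of its speed; a pose out of reach is approached as far as the arm can. A call with a gripper value outside its range is refused whole. The fingers move at their own pace and stop on an object; the grip force is fixed at half the most. Time passes only in rows, so rows that repeat a pose let the fingers close. It gives the time, the measured TCP pose, the force and the opening at its end, in the units of the state.
- manip.get_obs(): the state, without advancing time (a new reading comes with each control period).
- manip.camera(name): name is "side" or "top"; returns (picture, depth): 400x640x3 uint8, red, green, blue; 400x640 float32, m along the optical axis (not along the pixel's ray), 0 where there is no reading.
- manip.get_calibration(name): a dict with "camera_matrix" (3x3 intrinsics, pixels), "distortion" ([k1, k2, p1, p2, k3] as OpenCV has them; the pictures are not rectified), "R" (3x3) and "t" (3): a world point X has camera coordinates R X + t. Camera axes: x right, y down, z forward; pixel columns grow to the right and rows downward; lengths in m; the calibration is good to about 2 mm. A picture is of the moment at which its call begins. get_calibration takes no time and is no camera call.
- manip.job_done(): hands the job in, once; it reports no verdict.
The state is a dict: "clock": time; "q": joint angles; "qvel": joint speeds; "tau": joint torques, N m; "tool_pos": TCP position; "tcp_rot": TCP orientation; "wrist_force": force on the tool from outside, world axes, zero at the start; "moment": the same for the moment, N m; "opening": opening from 0.0 (shut) to 1.0 (fully open).
Only numpy, scipy, OpenCV 4.12 (cv2) and the standard library are available. Lean on these libraries where they do the work, as an engineer would, in place of code of your own. Each camera call takes 0.05 s, during which the arm holds its last target.

## Task

Fit the loose guide post to the slotted rail on the packing counter: drop its T-shaped foot into the rail's open mouth, slide the post along under the lips until it comes up against the hidden stop, then turn it a quarter turn so that the foot locks crosswise, and let go. The stop's place has to be felt for, and the post must be handled gently: never force it against the rail. Leave the tubs, lids, cup and bottle standing where they are.

Things in the scene. Friction and masses are not known exactly. Their poses are not given: they have to be found in the camera images.
- post: Loose guide post, 56 mm tall, 0.15 kg +-30%. Origin: centre of the underside of its T foot; z up, x along the foot. T foot 32 (x) by 16 mm (y), ends round, z 0 to 7; neck 9 mm thick, z 7 to 15; round flange 44 mm across, z 15 to 19; stem 12 mm thick, z 19 to 26; then the grip bar. Foot the same after a half turn. Stands in the holder at the start, origin 7 mm above the counter.
- post_grip (a point): Centre of the post's grey plastic grip bar, on its axis, 41 mm above the post's origin; axes as the post's. The bar is 40 mm long (x, parallel to the foot), 14 mm thick (y) and 30 mm tall (z 26 to 56 in the post's frame).
- holder: White plastic holder block 80 x 56 x 22 mm (x, y, z), fixed. Origin: centre of its underside. The post stands in its hole (38 x 21 mm, 18 mm deep), flange on the block's top; lift it straight up. Foot and grip bar start along the holder's x within 5 degrees.
- rail: Fixed aluminium T-slot rail, 337 mm long (x -180 to +157), 60 wide, top face 25 mm above the counter. Origin: on the underside, on the slot's line; x along the slot from mouth to stop. Lips (z 19 to 25) leave a 13 mm gap that only the neck passes; channel below 20 mm wide, z 8 to 19. Seated, the flange rests on the top face, post origin at z 10. A like post is fixed at x = 131, already locked.
- rail_mouth (a point): Centre of the rail's open mouth, at the height of the rail's top face, x = -135 mm in the rail's frame; axes as the rail's. The mouth is 40 mm long (along the slot) by 20 mm wide: the T foot goes in here only, lengthwise along the slot.
- rail_lock (a point): On the rail's top face at x = 0 (rail frame). Hidden below is an eight-sided pocket 37 mm across, the only place where the foot can turn; its centre is within x = -50 to +50 mm, not measured, so feel for it. Its far wall is the stop: a foot slid in lengthwise touches it 2.5 mm past the pocket's centre; ease back that much, then turn 90 degrees either way: the foot lies across the slot, locked.
- sauce_tub: Bystander: round lidded tub, 78 mm across, 42 mm tall, loose, beside the rail. Origin under its centre.
- lid_stack: Bystander: small loose stack of white round lids, 68 mm across, 26 mm tall, on the rail's other side. Origin under its centre.
- soup_tub: Bystander: round lidded soup tub, 106 mm across, 70 mm tall, loose. Origin under its centre.
- paper_cup: Bystander: open paper cup, 80 mm across, 95 mm tall, loose. Origin under its centre.
- sauce_bottle: Bystander: white capped sauce bottle, 56 mm across, 150 mm tall, loose. Origin under its centre.
Things that resemble listed ones, but are neither listed nor needed, are in the scene too. What is meant by the post is not brown or red, and is the larger of those in its own colour.

How it is judged:
By the outcome, as a careful person would: the job done as asked, in the order asked, and still so for the second after the job is handed in, with the robot touching nothing.
It also fails if it takes over 61 s, if anything falls off the work surface, if the arm or the gripper's body presses on something with over 40 N, if the wrist force passes 120 N, or if a joint passes its speed limit or range.

## Working session

There is one attempt and no reset: what is moved stays moved. The work goes in short steps, Python scripts to look and compute and a tool call to move; the robot and the scene stay as the last step left them, time stands still between calls to the robot, and variables do not carry over. Pictures are saved under pics/ and viewed, and the job is handed in when it is done.

Besides the shell and the picture viewer there is one more tool, called after "Request:" as name([rows], argument=value, ...), one row to a line, values as JSON. step_arm: Moves the arm, as the interface text tells. Its arguments: {"type":"object","properties":{"rows":{"type":"array","items":{"type":"array","items":{"type":"array","items":{"type":"number"}}}}},"required":["rows"]}

```bash
mkdir -p pics
python3 - <<'E'
from plant import manip
import cv2,numpy as np
o=manip.get_obs();print({k:np.round(v,3).tolist() for k,v in o.items()})
for n in("top","side"):
    im,d=manip.camera(n);cv2.imwrite(f"pics/{n}0.png",im[:,:,::-1]);np.savez(f"{n}0.npz",im=im,d=d)
    c=manip.get_calibration(n);print(n,{k:np.round(v,4).tolist() for k,v in c.items()})
E
```

```text
{'clock': 0.0, 'q': [-1.322, 0.261, -0.139, 1.173, -0.0, 1.571], 'qvel': [0.001, 0.002, -0.001, 0.001, -0.0, 0.0], 'tau': [0.0, -40.568, 25.392, 0.019, -0.0, 0.0], 'tool_pos': [0.129, -0.508, 0.203], 'tcp_rot': [[0.969, 0.246, -0.001], [0.246, -0.969, 0.002], [-0.0, -0.002, -1.0]], 'wrist_force': [-1.183, -0.269, 0.482], 'moment': [-0.052, -0.012, -0.056], 'opening': 0.998}
top {'camera_matrix': [[421.0481, 0.0, 316.8284], [0.0, 421.0481, 196.8688], [0.0, 0.0, 1.0]], 'distortion': [-0.0198, 0.0, 0.0, 0.0, 0.0], 'R': [[0.0235, -0.9995, 0.0232], [-0.9942, -0.0259, -0.1048], [0.1053, -0.0206, -0.9942]], 't': [-0.0395, 0.5294, 1.184]}
side {'camera_matrix': [[393.0272, 0.0, 315.5676], [0.0, 393.0272, 194.033], [0.0, 0.0, 1.0]], 'distortion': [0.009, 0.0, 0.0, 0.0, 0.0], 'R': [[-0.7456, -0.6662, 0.017], [-0.3792, 0.4032, -0.8328], [0.548, -0.6274, -0.5533]], 't': [0.3838, 0.2851, 0.647]}
```

View pics/top0.png

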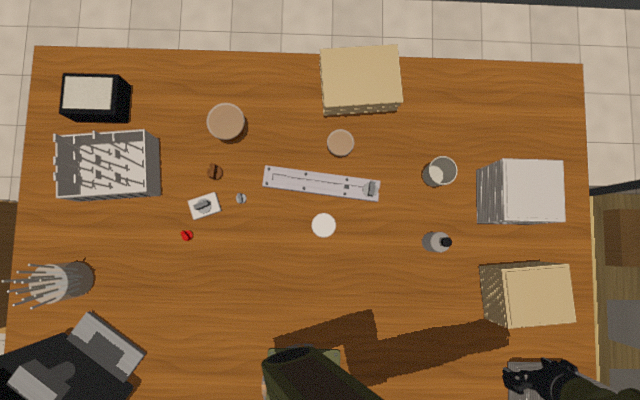

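View pics/side0.png

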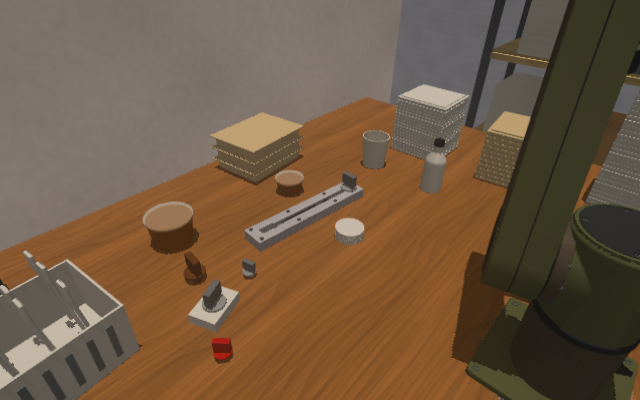

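The top view shows the holder with the grey post at about (204,206). The small grey look-alike is at (241,198), and the rail runs from (264,177) to (380,190) with its fixed post at (371,187). I'll zoom in next.

Run:
```python
import cv2,numpy as np
t=np.load("top0.npz")["im"][:,:,::-1];s=np.load("side0.npz")["im"][:,:,::-1]
a=cv2.resize(t[155:205,255:390],None,fx=5.9,fy=5.9,interpolation=cv2.INTER_CUBIC)
b=cv2.resize(t[180:230,175:260],None,fx=6,fy=6,interpolation=cv2.INTER_CUBIC)
c=np.zeros((600,800,3),np.uint8);c[:a.shape[0],:a.shape[1]]=a;c[298:298+b.shape[0],:b.shape[1]]=b
cv2.imwrite("pics/ztop.png",c)
a=cv2.resize(s[165:250,235:375],None,fx=4,fy=4,interpolation=cv2.INTER_CUBIC)
b=cv2.resize(s[275:335,180:250],None,fx=4,fy=4,interpolation=cv2.INTER_CUBIC)
c=np.zeros((600,800,3),np.uint8);c[:a.shape[0],:a.shape[1]]=a;c[345:345+b.shape[0],:b.shape[1]]=b
cv2.imwrite("pics/zside.png",c)
```

```text
(no output)
```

View pics/ztop.png

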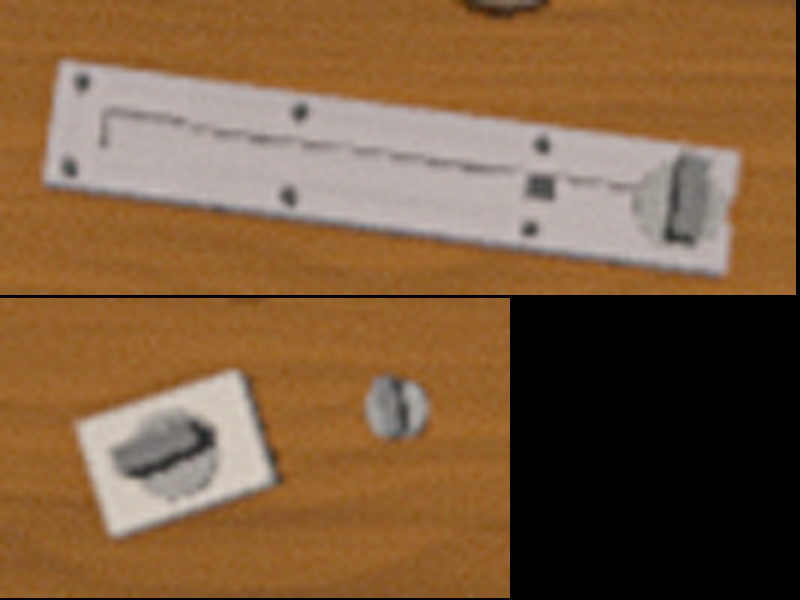

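View pics/zside.png

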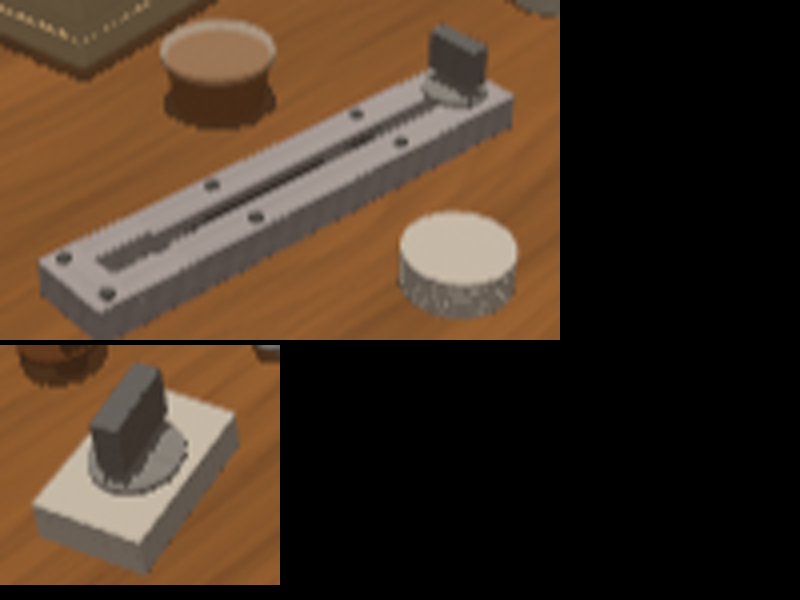

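```bash
cat > h.py <<'E'
import cv2,numpy as np
from plant import manip
C={n:manip.get_calibration(n) for n in("top","side")}
def ray(n,uv,z):
    c=C[n];K=np.array(c["camera_matrix"]);D=np.array(c["distortion"]);R=np.array(c["R"]);t=np.array(c["t"])
    p=cv2.undistortPoints(np.array(uv,float).reshape(-1,1,2),K,D)[:,0]
    d=np.c_[p,np.ones(len(p))]@R; o=-R.T@t
    return o+d*((z-o[2])/d[:,2])[:,None]
def proj(n,X):
    c=C[n];return cv2.projectPoints(np.array(X,float).reshape(-1,1,3),cv2.Rodrigues(np.array(c["R"]))[0],np.array(c["t"]),np.array(c["camera_matrix"]),np.array(c["distortion"]))[0][:,0]
def cont(im,seed,lo,hi,box,up=4):
    x0,y0,x1,y1=box
    cr=cv2.resize(im[y0:y1,x0:x1],None,fx=up,fy=up,interpolation=cv2.INTER_CUBIC)
    h=cv2.cvtColor(cr,cv2.COLOR_RGB2HSV);m=cv2.inRange(h,lo,hi)
    m=cv2.morphologyEx(m,cv2.MORPH_CLOSE,np.ones((5,5)))
    cs=cv2.findContours(m,cv2.RETR_EXTERNAL,cv2.CHAIN_APPROX_NONE)[0]
    s=((np.array(seed)-[x0,y0]+.5)*up)
    cs=[c for c in cs if cv2.pointPolygonTest(c,tuple(map(float,s)),False)>=0]
    c=max(cs,key=cv2.contourArea) 
    return (c[:,0]+.5)/up-.5+[x0,y0]
E
python3 - <<'E'
from h import *
T=np.load("top0.npz");S=np.load("side0.npz")
for n in C:print(n,-np.array(C[n]["R"]).T@np.array(C[n]["t"]))
for n,I in(("top",T),("side",S)):
    im=I["im"]
    for nm,ps in (("rail",{"top":[(300,175),(320,190),(300,182)],"side":[(270,225),(300,205),(256,239)]}[n]),("hold",{"top":[(192,210),(215,214)],"side":[(195,305),(215,323),(220,318)]}[n]),("bar",{"top":[(203,205)],"side":[(210,295),(214,287)]}[n])):
        for p in ps: print(n,nm,p,im[p[1],p[0]],cv2.cvtColor(im[p[1]:p[1]+1,p[0]:p[0]+1],cv2.COLOR_RGB2HSV)[0,0],I["d"][p[1],p[0]])
E
```

```text
top [ 0.40255906 -0.00133408  1.23357128]
side [0.03976573 0.54669567 0.58893656]
top rail (300, 175) [187 175 173] [  4  19 187] 1.2219827
top rail (320, 190) [184 176 171] [ 12  18 184] 1.2179598
top rail (300, 182) [184 173 171] [  5  18 184] 1.2177047
top hold (192, 210) [206 197 187] [ 16  24 206] 1.207867
top hold (215, 214) [147  95  45] [ 15 177 147] 1.2241118
top bar (203, 205) [115 111 110] [  6  11 115] 1.1702508
side rail (270, 225) [87 77 73] [ 9 41 87] 0.9177865
side rail (300, 205) [162 150 144] [ 10  28 162] 0.9832033
side rail (256, 239) [164 151 146] [  8  28 164] 0.8705418
side hold (195, 305) [169 137 108] [ 14  92 169] 0.7445542
side hold (215, 323) [155 144 130] [ 17  41 155] 0.68402874
side hold (220, 318) [95 85 76] [14 51 95] 0.6960167
side bar (210, 295) [68 60 55] [12 49 68] 0.68460387
side bar (214, 287) [102  96  91] [ 14  28 102] 0.70117193
```

Run:
```python
from h import *
T=np.load("top0.npz")["im"];S=np.load("side0.npz")["im"]
def rect(n,seed,lo,hi,box,z,tag):
    im=T if n=="top" else S
    c=cont(im,seed,lo,hi,box);w=ray(n,c,z)[:,:2]*1000
    r=cv2.minAreaRect(w.astype(np.float32));q=cv2.boxPoints(r)
    L=max(r[1]);e=q[1]-q[0] if np.linalg.norm(q[1]-q[0])>L-1 else q[2]-q[1]
    print(tag,n,"c",np.round(r[0],1),"size",np.round(r[1],1),"ang",round(np.degrees(np.arctan2(e[1],e[0])),2),"area",round(cv2.contourArea(w.astype(np.float32))))
    print(np.round(q,1).tolist()); return c
lo=(0,0,130);hi=(180,60,255)
rect("top",(300,175),lo,hi,(255,155,390,210),.025,"rail")
rect("side",(256,239),(0,0,115),hi,(235,165,375,250),.025,"rail")
rect("top",(192,210),(0,0,165),hi,(175,180,260,230),.022,"hold")
rect("side",(215,323),(0,0,115),(180,70,255),(180,275,250,335),.022,"hold")
# bar: dark top face
print("bar")
c=cont(T,(202,206),(0,0,60),(180,70,135),(185,190,225,222));print(np.round(cv2.minAreaRect(c.astype(np.float32))[0],1))
```

```text
rail top c [571.  -37.5] size [338.   62.7] ang 83.82 area 20434
[[521.5999755859375, -202.1999969482422], [584.0, -208.89999389648438], [620.2999877929688, 127.0999984741211], [558.0, 133.89999389648438]]
rail side c [571.  -35.2] size [336.7  62.5] ang 83.97 area 18657
[[522.2999877929688, -199.3000030517578], [584.4000244140625, -205.8000030517578], [619.7000122070312, 129.0], [557.5999755859375, 135.5]]
hold top c [498.  298.5] size [57.1 81.2] ang -69.77 area 4455
[[457.20001220703125, 326.70001220703125], [485.20001220703125, 250.60000610351562], [538.7999877929688, 270.29998779296875], [510.79998779296875, 346.5]]
hold side c [497.  299.7] size [56.7 81.7] ang -69.57 area 2950
[[456.20001220703125, 328.1000061035156], [484.70001220703125, 251.5], [537.7999877929688, 271.29998779296875], [509.29998779296875, 347.8999938964844]]
bar
[202.3 204.6]
```

Both views agree: the rail centre is about (571,-36) with its direction at 83.9°, and the holder centre is (497.5,299). Next I'll measure the bar's top face, the flange and the mouth.

Run:
```python
from h import *
T=np.load("top0.npz")["im"];S=np.load("side0.npz")["im"]
g=cv2.cvtColor(T,cv2.COLOR_RGB2GRAY)
print(g[196:216,190:216])
gs=cv2.cvtColor(S,cv2.COLOR_RGB2GRAY)
print(gs[278:306,198:226])
# overlay predictions
e=np.array([np.cos(np.radians(83.9-180)),np.sin(np.radians(83.9-180))]);nn=np.array([-e[1],e[0]])
O=np.array([571,-36.3])+11.5*e
print("origin",O,"mouth",O-135*e)
def overlay(n,im,box,f,pts,name):
    x0,y0,x1,y1=box
    c=cv2.resize(im[y0:y1,x0:x1,::-1],None,fx=f,fy=f,interpolation=cv2.INTER_NEAREST)
    for X in pts:
        p=(proj(n,np.array(X)/1000)+.5-[x0,y0])*f
        cv2.polylines(c,[np.round(p).astype(int)],True,(0,0,255),1)
    cv2.imwrite(name,c)
def rc(x0,x1,y0,y1,z,O=O,e=e):
    nn=np.array([-e[1],e[0]]);return [[*(O+a*e+b*nn),z] for a,b in((x0,y0),(x1,y0),(x1,y1),(x0,y1))]
pts=[rc(-180,157,-30,30,25),rc(-155,-115,-10,10,25),rc(-115,110,-6.5,6.5,25)]
overlay("top",T,(255,160,345,205),8,pts,"pics/ov1.png")
overlay("side",S,(235,175,375,250),5,pts,"pics/ov2.png")
H=np.array([497.5,299]);eh=np.array([np.cos(np.radians(110.3)),np.sin(np.radians(110.3))])
pts=[rc(-40,40,-28,28,22,H,eh),rc(-20,20,-7,7,63,H,eh),[[H[0]+22*np.cos(a),H[1]+22*np.sin(a),26] for a in np.linspace(0,6.2,40)]]
overlay("top",T,(180,185,230,225),12,pts,"pics/ov3.png")
overlay("side",S,(180,275,250,335),9,pts,"pics/ov4.png")
```

```text
[[112 108 108 107 104 101  96 105 108 130 147 168 186 189 196 202 200 199
  199 199 196 197 201 199 203 179]
 [103 102  94 104  98 108 126 142 165 183 190 196 203 202 201 203 201 200
  199 199 197 199 199 198 198 196]
 [ 98  97 107 127 142 164 184 190 194 201 195 189 185 180 175 176 191 196
  199 199 200 198 200 199 203 203]
 [127 149 165 184 188 196 201 200 194 186 175 164 162 158 155 150 158 170
  177 193 201 200 200 200 198 204]
 [185 191 195 200 200 200 202 197 181 170 157 153 141 131 137 129 112 105
  140 164 190 202 199 198 198 199]
 [203 198 200 197 199 199 198 189 165 154 144 147 142 119 116 115  95  58
   83 111 143 188 202 201 200 202]
 [200 196 199 198 200 202 193 175 151 134 129 130 131 119 118 119 114  83
   48  55 102 177 201 199 199 202]
 [197 198 197 201 198 190 166 146 130 119 115 114 114 121 121 124 127 103
   51  47  93 177 202 200 198 199]
 [200 199 201 187 167 147 131 123 117 116 117 119 122 123 124 127 113  79
   43  55  90 174 203 202 202 199]
 [198 199 188 155 124 112 114 119 119 123 119 124 126 112  94  87  65  53
   66 114 143 173 195 199 199 198]
 [200 202 
[... 3726 characters left out ...]
54
   61  66  72 131 130 131 130 130 130 130]
 [125 173 186 182 147 103  58  57  58  58  56  57  54  52  54  53  54  59
   67  84  96 131 131 132 131 131 129 129]
 [161 186 186 182 132 126  58  59  57  59  58  58  55  53  54  53  57  65
   70 117 128 128 130 131 132 132 131 112]
 [186 186 186 182 132 126  63  58  59  58  57  59  58  53  53  55  64  67
   72 129 128 128 127 128 128 129 129  89]
 [186 186 186 182 132 127  78  58  58  57  58  58  58  53  53  58  68  70
   98 133 131 131 129 128 128 127 118 121]
 [186 186 186 182 128 127 101  63  59  58  58  57  58  53  56  65  67  74
  132 133 132 133 132 133 130 119  92 166]]
origin [569.77796318 -47.73488636] mouth [584.12361281  86.5007361 ]
```

View pics/ov1.png

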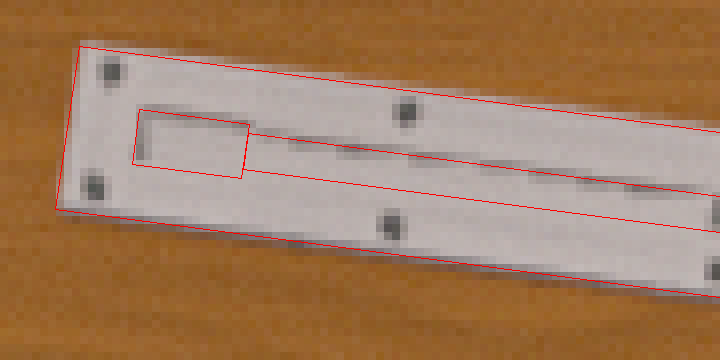

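View pics/ov2.png

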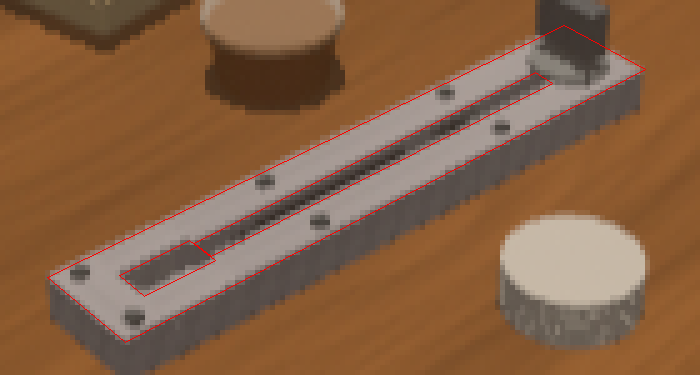

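View pics/ov3.png

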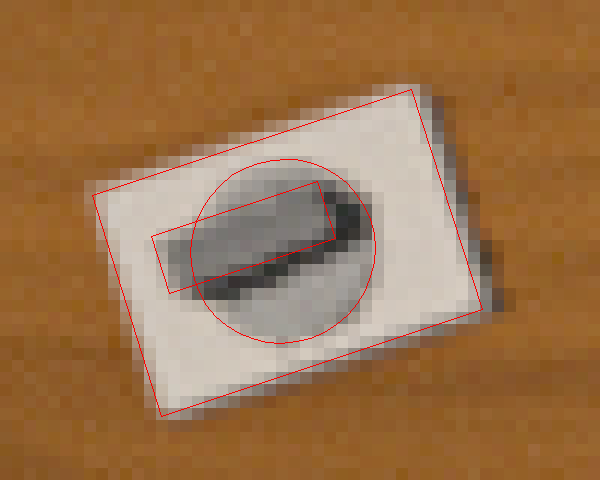

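View pics/ov4.png

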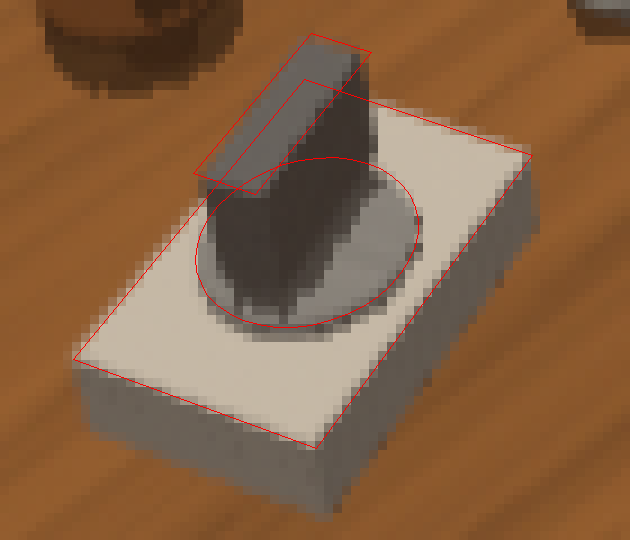

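Run:
```python
from h import *
T=np.load("top0.npz")["im"];S=np.load("side0.npz")["im"]
def bar(n,im,box,lo,hi,z,seed):
    c=cont(im,seed,lo,hi,box,6);w=(ray(n,c,z)[:,:2]*1000).astype(np.float32)
    r=cv2.minAreaRect(w);print(n,r,cv2.contourArea(w))
    return c,w
c,w=bar("side",S,(190,265,235,305),(0,0,76),(30,75,125),.063,(210,286))
print(np.round(cv2.boxPoints(cv2.minAreaRect(w)),1).tolist())
x0,y0=190,265
v=cv2.resize(S[265:305,190:235,::-1],None,fx=12,fy=12,interpolation=cv2.INTER_CUBIC)
cv2.polylines(v,[np.round((c+.5-[x0,y0])*12).astype(int)],True,(0,0,255),1);cv2.imwrite("pics/bs.png",v)
# fit near long edge: gray crossing 76 per row
g=cv2.cvtColor(S,cv2.COLOR_RGB2GRAY).astype(float);P=[]
for r in range(283,294):
    row=g[r]
    for x in range(222,205,-1):
        if row[x]<76<=row[x-1]:
            P.append((x-1+(row[x-1]-76)/(row[x-1]-row[x]),r));break
W=ray("side",P,.063)[:,:2]*1000;l=cv2.fitLine(W.astype(np.float32),cv2.DIST_HUBER,0,.01,.01).ravel();print("near edge",np.degrees(np.arctan2(l[1],l[0])),l[2:],np.round(W,1).tolist())
# top: lower long edge of the top face to dark face, per column crossing 90
g=cv2.cvtColor(T,cv2.COLOR_RGB2GRAY).astype(float);P=[]
for x in range(196,206):
    for r in range(202,214):
        if g[r,x]>=90>g[r+1,x]: P.append((x,r+(g[r,x]-90)/(g[r,x]-g[r+1,x])));break
W=ray("top",P,.063)[:,:2]*1000;l=cv2.fitLine(W.astype(np.float32),cv2.DIST_HUBER,0,.01,.01).ravel();print("top edge",np.degrees(np.arctan2(l[1],l[0])),l[2:],np.round(W,1).tolist())
```

```text
side ((492.1065368652344, 308.0460205078125), (14.455667495727539, 57.26719284057617), 26.045345306396484) 510.8626939500682
[[473.0, 330.6000061035156], [498.20001220703125, 279.1000061035156], [511.20001220703125, 285.5], [486.0, 336.8999938964844]]
near edge -66.02405 [490.89957 296.65643] [[496.0, 285.0], [495.0, 287.3], [494.1, 289.7], [493.0, 292.0], [492.7, 294.9], [490.9, 296.4], [489.9, 298.7], [488.8, 300.9], [488.4, 303.6], [487.0, 305.4], [485.8, 307.5]]
top edge -66.98171 [491.5894  295.26398] [[487.6, 306.1], [488.0, 303.4], [489.4, 300.7], [489.9, 297.9], [491.0, 295.2], [492.8, 292.6], [494.3, 289.9], [495.5, 287.2], [496.0, 284.4]]
```

View pics/bs.png

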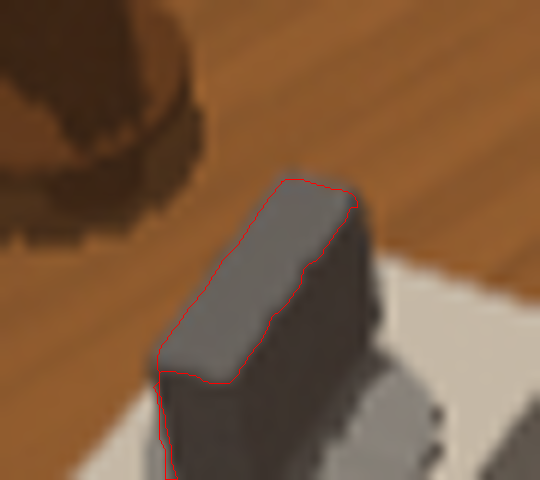

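Bar yaw is about -66.3° and its axis passes through the holder centre (497.5, 299). I'll move above it with the tool x at 113.7°.

Request:
step_arm([
  [[0, 0, 0.1, 20, 45, 0, 85], [0, 0, 0.25, 46, 101, 0, 85], [0, 0, 0.4, 70, 155, 0, 85], [0, 0, 0.55, 95, 210, 0, 85], [0, 0, 0.7, 120, 265, 0, 85], [0, 0, 0.85, 145, 320, 0, 85], [0, 0, 1.0, 170, 375, 0, 85], [0, 0, 1.1, 195, 428, 0, 85]],
])

```text
clock: 1.1
tool_pos: [0.3244, -0.0783, 0.2029]
tcp_rot: [[0.217, 0.976, -0.001], [0.976, -0.217, 0.0], [-0.0, -0.001, -1.0]]
wrist_force: [1.6, -0.6, -0.1]
opening: 0.997
```

Request:
step_arm([
  [[0, 0, 0.09, 25, 54, 0, 70], [0, 0, 0.18, 50, 108, -10, 55], [0, 0, 0.27, 75, 162, -20, 50], [0, 0, 0.36, 100, 216, -40, 50], [0, 0, 0.45, 125, 270, -60, 50], [0, 0, 0.55, 150, 325, -75, 50], [0, 0, 0.632, 173, 377, -85, 50], [0, 0, 0.632, 173, 377, -85, 50]],
])

```text
clock: 2.1
tool_pos: [0.4981, 0.3019, 0.1158]
tcp_rot: [[-0.405, 0.914, -0.002], [0.914, 0.405, -0.001], [0.0, -0.002, -1.0]]
wrist_force: [-0.6, -0.9, 0.7]
opening: 0.586
```

Run:
```python
from h import *
o=manip.get_obs();R=o["tcp_rot"];print(np.round(o["q"],3),np.round(o["tool_pos"],4),np.degrees(np.arctan2(R[1][0],R[0][0])),np.round(R,4).tolist(),np.round(o["wrist_force"],2),o["opening"])
im,d=manip.camera("side");cv2.imwrite("pics/s1.png",cv2.resize(im[150:340,130:330,::-1],None,fx=3,fy=3))
```

```text
[ 0.545  0.407 -0.155  1.011  0.     1.698] [0.4981 0.3019 0.1158] 113.91136051108411 [[-0.4053, 0.9142, -0.002], [0.9142, 0.4053, -0.0006], [0.0002, -0.0021, -1.0]] [-0.58 -0.89  0.69] 0.5858467771234181
```

View pics/s1.png

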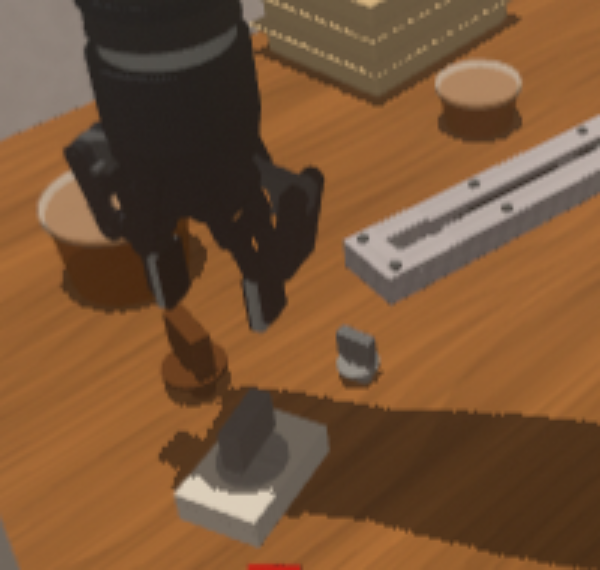

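Request:
step_arm([
  [[0, 0, 0, -0.6, -2.9, 0, 50], [0, 0, 0, -0.6, -2.9, -25, 50], [0, 0, 0, -0.6, -2.9, -50, 50], [0, 0, 0, -0.6, -2.9, -65, 50], [0, 0, 0, -0.6, -2.9, -71.5, 50], [0, 0, 0, -0.6, -2.9, -71.5, 50]],
])

```text
clock: 2.9
tool_pos: [0.4963, 0.2964, 0.0451]
tcp_rot: [[-0.403, 0.915, -0.003], [0.915, 0.403, -0.002], [-0.001, -0.004, -1.0]]
wrist_force: [0.8, -0.6, 0.7]
opening: 0.585
```

Run:
```python
from h import *
o=manip.get_obs();print(np.round(o["tool_pos"],4),np.round(o["wrist_force"],2),o["opening"])
for n,b,f in(("side",(170,240,270,340),6),("top",(160,165,250,245),6)):
    im,d=manip.camera(n);cv2.imwrite(f"pics/{n}2.png",cv2.resize(im[b[1]:b[3],b[0]:b[2],::-1],None,fx=f,fy=f))
```

```text
[0.4963 0.2964 0.0451] [ 0.78 -0.61  0.73] 0.5845074685423935
```

View pics/side2.png

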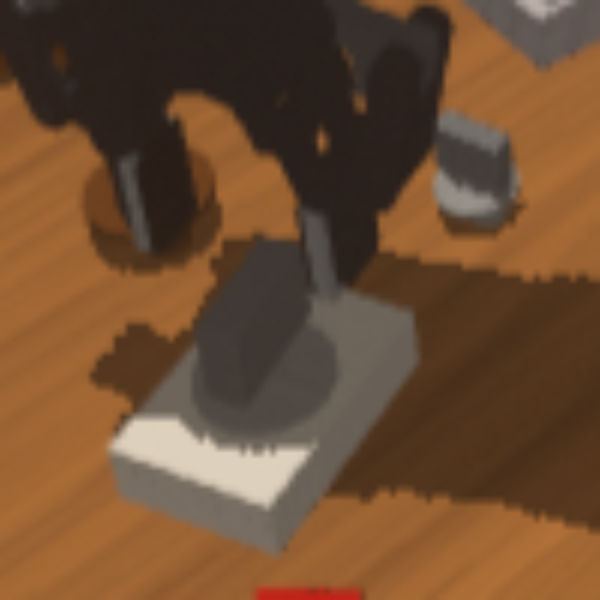

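Run:
```python
from h import *
c=np.array([496.3,296.4]);y=np.array([.915,.403])
for z in(35,45,60):
  for s in(-25,0,25):
    X=[*(c+s*y)/1000,z/1000];print(z,s,(proj("side",X)[0]-[170,240])*6,(proj("top",X)[0]-[160,165])*6)
```

```text
35 -25 [341.8281746  364.56171237] [277.7446823  292.03682458]
35 0 [267.7782206  343.78501395] [258.88979996 243.30469394]
35 25 [194.98042924 323.37433532] [240.11821581 194.75707632]
45 -25 [338.23169791 341.57317363] [272.68079983 290.64820737]
45 0 [263.63584404 320.83601289] [253.67861947 241.51097686]
45 25 [190.31067896 300.46654122] [234.76122756 192.56149216]
60 -25 [332.72814451 306.40831747] [264.92400262 288.52104421]
60 0 [257.29797626 285.73735499] [245.69656032 238.76340155]
60 25 [183.16707863 265.43649395] [226.55621737 189.198515  ]
```

View pics/top2.png

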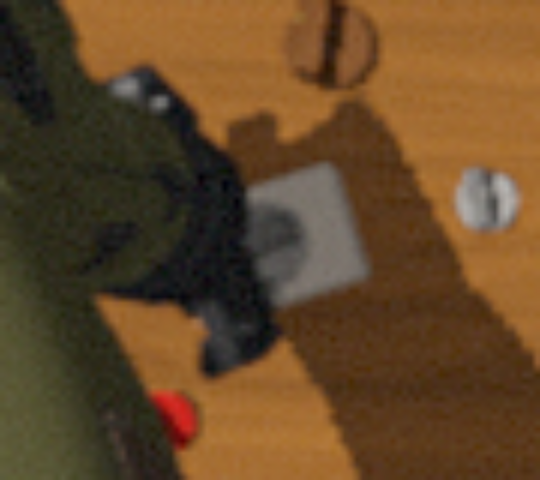

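```bash
cat >> h.py <<'E'
def pt(n,u,v,d):
    c=C[n];p=cv2.undistortPoints(np.array([[[u,v]]],float),np.array(c["camera_matrix"]),np.array(c["distortion"]))[0,0]
    return np.array(c["R"]).T@(np.array([p[0]*d,p[1]*d,d])-np.array(c["t"]))
E
python3 - <<'E'
from h import *
im,d=manip.camera("side");np.savez("s2.npz",im=im,d=d)
for v in range(272,292,1):
    print(v,[ (u,*np.round(pt("side",u,v,d[v,u])*1000).astype(int)) for u in(188,191,193,195,222,224,226,229)])
E
```

```text
272 [(188, np.int64(604), np.int64(285), np.int64(18)), (191, np.int64(518), np.int64(320), np.int64(101)), (193, np.int64(516), np.int64(317), np.int64(101)), (195, np.int64(516), np.int64(313), np.int64(97)), (222, np.int64(460), np.int64(295), np.int64(122)), (224, np.int64(457), np.int64(294), np.int64(123)), (226, np.int64(456), np.int64(290), np.int64(121)), (229, np.int64(448), np.int64(290), np.int64(126))]
273 [(188, np.int64(603), np.int64(286), np.int64(16)), (191, np.int64(519), np.int64(319), np.int64(98)), (193, np.int64(515), np.int64(318), np.int64(99)), (195, np.int64(516), np.int64(314), np.int64(95)), (222, np.int64(458), np.int64(296), np.int64(122)), (224, np.int64(458), np.int64(293), np.int64(120)), (226, np.int64(459), np.int64(289), np.int64(116)), (229, np.int64(449), np.int64(290), np.int64(123))]
274 [(188, np.int64(599), np.int64(288), np.int64(17)), (191, np.int64(519), np.int64(320), np.int64(96)), (193, np.int64(515), np.int64(318), np.int64(97)), (195, np.int64(516), np.int64(314), np.int64(93)), (222, np.int64(459), np.int64(296), np.int64(119)), (22
[... 6488 characters left out ...]
3), np.int64(297), np.int64(-2)), (195, np.int64(571), np.int64(294), np.int64(-3)), (222, np.int64(514), np.int64(269), np.int64(19)), (224, np.int64(509), np.int64(268), np.int64(22)), (226, np.int64(507), np.int64(264), np.int64(20)), (229, np.int64(505), np.int64(260), np.int64(19))]
291 [(188, np.int64(579), np.int64(305), np.int64(-3)), (191, np.int64(573), np.int64(302), np.int64(0)), (193, np.int64(570), np.int64(299), np.int64(-1)), (195, np.int64(569), np.int64(295), np.int64(-3)), (222, np.int64(512), np.int64(271), np.int64(19)), (224, np.int64(508), np.int64(269), np.int64(21)), (226, np.int64(504), np.int64(267), np.int64(22)), (229, np.int64(501), np.int64(262), np.int64(20))]
```

The depth puts the fingertips at z≈78 mm while the TCP reads 45 mm. Closing is safe either way, so I'll close and see whether the pads stop on the bar.

Request:
step_arm([
  [[0, 0, 0, 1.2, 2.6, 0, 50], [0, 0, 0, 1.2, 2.6, 0, 30], [0, 0, 0, 1.2, 2.6, 0, 10], [0, 0, 0, 1.2, 2.6, 0, 10], [0, 0, 0, 1.2, 2.6, 0, 10]],
])

```text
clock: 3.68
tool_pos: [0.4982, 0.2997, 0.0457]
tcp_rot: [[-0.403, 0.915, -0.002], [0.915, 0.403, -0.001], [-0.001, -0.002, -1.0]]
wrist_force: [0.2, 0.1, -0.1]
opening: 0.12
```

Run:
```python
from h import *
o=manip.get_obs();print(o["clock"],np.round(o["tool_pos"],4),np.round(o["wrist_force"],2),o["opening"],np.round(o["q"],4))
im,d=manip.camera("side");np.savez("s3.npz",im=im,d=d);cv2.imwrite("pics/s3.png",cv2.resize(im[200:340,130:290,::-1],None,fx=5,fy=5)[:600])
```

```text
3.675 [0.4982 0.2997 0.0457] [ 0.17  0.15 -0.06] 0.11963287351398814 [ 5.4180e-01  4.6370e-01 -2.6250e-01  8.4680e-01 -3.0000e-04  1.6973e+00]
```

View pics/s3.png

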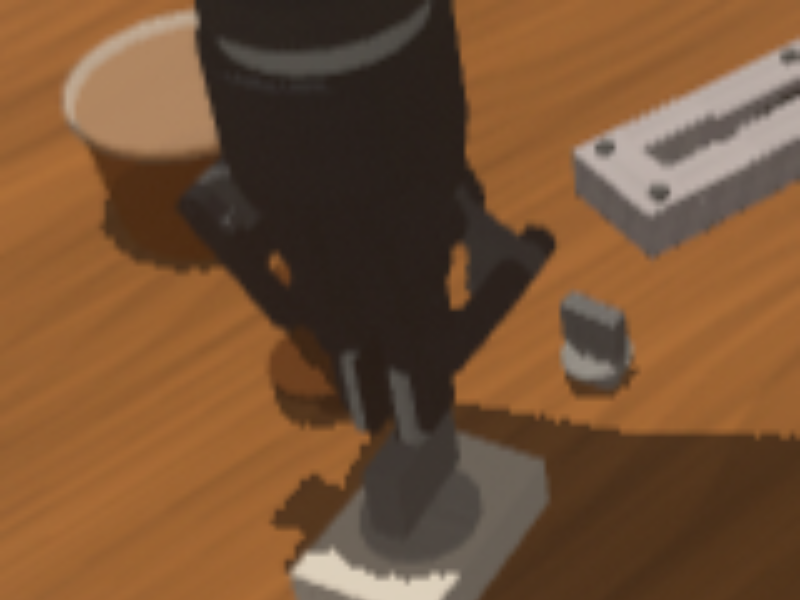

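The pads closed on nothing above the bar, so the real tips are higher than the stated TCP offset implies. I'll measure that offset.

Run:
```python
from h import *
s=np.load("s3.npz");d=s["d"];im=s["im"]
for v in range(268,296,2):
    print(v,[(u,*np.round(pt("side",u,v,d[v,u])*1000).astype(int).tolist(),int(im[v,u].mean())) for u in(201,203,205,209,211,213,216)])
```

```text
268 [(201, 502, 309, 113, 33), (203, 503, 304, 109, 32), (205, 503, 301, 106, 31), (209, 478, 307, 127, 33), (211, 476, 305, 127, 34), (213, 477, 301, 124, 34), (216, 473, 297, 124, 33)]
270 [(201, 501, 309, 109, 46), (203, 500, 307, 108, 30), (205, 502, 302, 104, 30), (209, 480, 306, 121, 34), (211, 476, 305, 123, 33), (213, 476, 302, 121, 32), (216, 468, 301, 125, 34)]
272 [(201, 498, 312, 108, 31), (203, 498, 308, 106, 30), (205, 500, 303, 101, 30), (209, 479, 308, 118, 33), (211, 478, 305, 117, 33), (213, 476, 302, 116, 32), (216, 468, 301, 121, 33)]
274 [(201, 498, 313, 105, 36), (203, 498, 309, 102, 31), (205, 500, 305, 97, 31), (209, 482, 307, 111, 61), (211, 480, 304, 111, 41), (213, 479, 301, 109, 34), (216, 480, 295, 104, 33)]
276 [(201, 498, 313, 100, 53), (203, 500, 309, 95, 31), (205, 501, 304, 91, 31), (209, 486, 305, 103, 80), (211, 483, 304, 103, 73), (213, 481, 301, 103, 33), (216, 478, 297, 102, 33)]
278 [(201, 500, 313, 94, 71), (203, 498, 310, 93, 32), (205, 501, 305, 88, 31), (209, 485, 307, 100, 81), (211, 483, 304, 99, 73), (213, 482, 301, 97, 34), (216, 479, 2
[... 752 characters left out ...]
, -4, 104), (203, 564, 281, -2, 88), (205, 561, 278, -2, 54), (209, 500, 302, 61, 53), (211, 485, 306, 75, 74), (213, 483, 303, 74, 71), (216, 495, 291, 56, 55)]
290 [(201, 561, 287, -1, 99), (203, 559, 284, -2, 55), (205, 556, 281, -2, 57), (209, 495, 305, 62, 57), (211, 494, 302, 61, 58), (213, 491, 300, 60, 57), (216, 494, 292, 52, 55)]
292 [(201, 557, 290, -2, 56), (203, 553, 288, 0, 57), (205, 497, 312, 61, 58), (209, 492, 308, 61, 58), (211, 489, 305, 61, 58), (213, 490, 301, 57, 55), (216, 492, 294, 50, 56)]
294 [(201, 552, 293, -1, 56), (203, 496, 317, 61, 58), (205, 493, 315, 61, 58), (209, 488, 310, 61, 58), (211, 488, 307, 58, 55), (213, 491, 302, 52, 56), (216, 494, 294, 43, 55)]
```

The tips are really about 28 mm above the reported TCP z. The text says they should be 11 mm below it, so it is a constant z offset of about 39–40 mm; x and y agree. I'll reopen, descend by 38 mm and recheck.

Request:
step_arm([
  [[0, 0, 0, -0.7, -0.7, 0, 45], [0, 0, 0, -0.7, -0.7, 0, 45], [0, 0, 0, -0.7, -0.7, -10, 45], [0, 0, 0, -0.7, -0.7, -20, 45], [0, 0, 0, -0.7, -0.7, -30, 45], [0, 0, 0, -0.7, -0.7, -36, 45], [0, 0, 0, -0.7, -0.7, -38, 45], [0, 0, 0, -0.7, -0.7, -38, 45]],
])

```text
clock: 4.72
tool_pos: [0.4975, 0.299, 0.0076]
tcp_rot: [[-0.403, 0.915, -0.002], [0.915, 0.403, -0.001], [-0.001, -0.002, -1.0]]
wrist_force: [-0.0, 0.1, -0.3]
opening: 0.532
```

Run:
```python
from h import *
o=manip.get_obs();print(o["clock"],np.round(o["tool_pos"],4),np.round(o["wrist_force"],2),o["opening"],np.round(o["q"],4))
im,d=manip.camera("side");np.savez("s4.npz",im=im,d=d);cv2.imwrite("pics/s4.png",cv2.resize(im[220:340,140:280,::-1],None,fx=5,fy=5))
```

```text
4.725 [0.4975 0.299  0.0076] [-0.02  0.05 -0.3 ] 0.5318042108368303 [ 5.4130e-01  5.0150e-01 -3.1290e-01  7.5870e-01 -3.0000e-04  1.6969e+00]
```

View pics/s4.png

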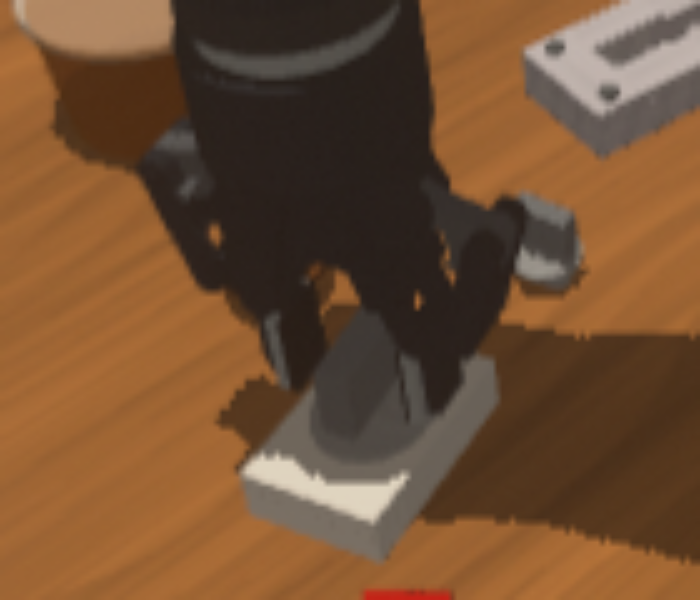

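Request:
step_arm([
  [[0, 0, 0, 0, 0, -3, 40], [0, 0, 0, 0, 0, -3, 30], [0, 0, 0, 0, 0, -3, 22], [0, 0, 0, 0, 0, -3, 17], [0, 0, 0, 0, 0, -3, 13], [0, 0, 0, 0, 0, -3, 5], [0, 0, 0, 0, 0, -3, 5], [0, 0, 0, 0, 0, -3, 5]],
])

```text
clock: 5.78
tool_pos: [0.4979, 0.2992, 0.0051]
tcp_rot: [[-0.403, 0.915, -0.001], [0.915, 0.403, -0.001], [-0.0, -0.001, -1.0]]
wrist_force: [-1.7, -0.0, 3.4]
opening: 0.155
```

Run:
```python
from h import *
o=manip.get_obs();R=np.array(o["tcp_rot"]);print(o["clock"],np.round(o["tool_pos"],4),np.round(o["wrist_force"],2),np.round(o["moment"],3),o["opening"],np.degrees(np.arctan2(R[1,0],R[0,0])))
im,d=manip.camera("side");np.savez("s5.npz",im=im,d=d);cv2.imwrite("pics/s5.png",cv2.resize(im[220:340,140:280,::-1],None,fx=5,fy=5))
```

```text
5.775 [0.4979 0.2992 0.0051] [-1.65 -0.05  3.44] [0.01  0.028 0.024] 0.15454275362759126 113.79220943487417
```

View pics/s5.png

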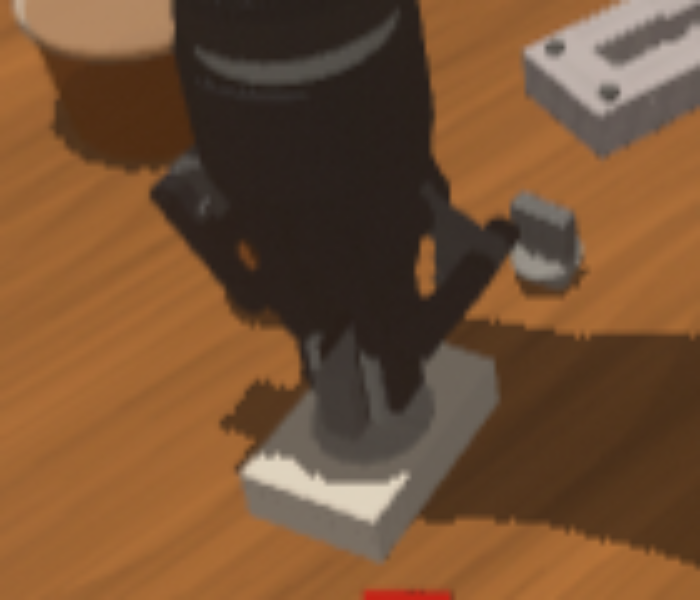

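The opening has stopped at about 13.2 mm, so the bar is gripped. Lift straight up.

Request:
step_arm([
  [[0, 0, 0, 0, 0, 2, 5], [0, 0, 0, 0, 0, 5, 5], [0, 0, 0, 0, 0, 10, 5], [0, 0, 0, 0, 0, 16, 5], [0, 0, 0, 0, 0, 25, 5], [0, 0, 0, 0, 0, 40, 5], [0, 0, 0, 0, 0, 55, 5], [0, 0, 0, 0, 0, 55, 5]],
])

```text
clock: 6.82
tool_pos: [0.4994, 0.3001, 0.0622]
tcp_rot: [[-0.403, 0.915, 0.003], [0.915, 0.403, 0.001], [0.0, 0.003, -1.0]]
wrist_force: [0.5, 0.2, -1.2]
opening: 0.156
```

Run:
```python
from h import *
o=manip.get_obs();R=np.array(o["tcp_rot"]);print(o["clock"],np.round(o["tool_pos"],4),np.round(o["wrist_force"],2),np.round(o["moment"],3),o["opening"],np.degrees(np.arctan2(R[1,0],R[0,0])),R[:,2])
im,d=manip.camera("side");np.savez("s6.npz",im=im,d=d);cv2.imwrite("pics/s6.png",cv2.resize(im[200:340,140:280,::-1],None,fx=4,fy=4))
```

```text
6.825 [0.4994 0.3001 0.0622] [ 0.47  0.22 -1.22] [-0.003 -0.015 -0.022] 0.15592242993751976 113.79278405790045 [ 0.00250679  0.00118358 -0.99999616]
```

View pics/s6.png

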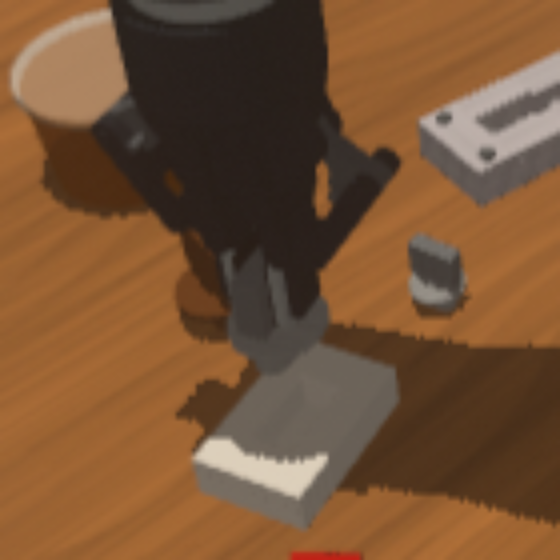

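Request:
step_arm([
  [[0, 0, -0.07, 10, -25, 0, 5], [0, 0, -0.16, 26, -65, 0, 5], [0, 0, -0.26, 43, -107, 0, 5], [0, 0, -0.36, 60, -150, 0, 5], [0, 0, -0.45, 74, -187, 0, 5], [0, 0, -0.522, 84.7, -213.6, 0, 5], [0, 0, -0.522, 84.7, -213.6, -10, 5], [0, 0, -0.522, 84.7, -213.6, -20, 5]],
])

```text
clock: 7.88
tool_pos: [0.5825, 0.0864, 0.0401]
tcp_rot: [[0.106, 0.994, -0.0], [0.994, -0.106, 0.0], [0.0, -0.0, -1.0]]
wrist_force: [0.3, -0.3, -1.1]
opening: 0.159
```

Run:
```python
from h import *
o=manip.get_obs();R=np.array(o["tcp_rot"]);print(o["clock"],np.round(o["tool_pos"],4),np.round(o["wrist_force"],2),np.round(o["moment"],3),o["opening"],np.degrees(np.arctan2(R[1,0],R[0,0])),R[:,2],np.round(o["q"],3))
im,d=manip.camera("side");np.savez("s7.npz",im=im,d=d);cv2.imwrite("pics/s7.png",cv2.resize(im[140:260,210:350,::-1],None,fx=5,fy=5,interpolation=cv2.INTER_CUBIC))
im,d=manip.camera("top");np.savez("t7.npz",im=im,d=d);cv2.imwrite("pics/t7.png",cv2.resize(im[140:240,220:350,::-1],None,fx=5,fy=5,interpolation=cv2.INTER_CUBIC))
```

```text
7.875 [0.5825 0.0864 0.0401] [ 0.28 -0.25 -1.11] [-0.03  -0.053 -0.031] 0.15891937166137743 83.91747829167497 [-4.57077459e-04  1.24611283e-04 -9.99999888e-01] [ 0.147  0.479 -0.252  0.84   0.     1.824]
```

View pics/s7.png

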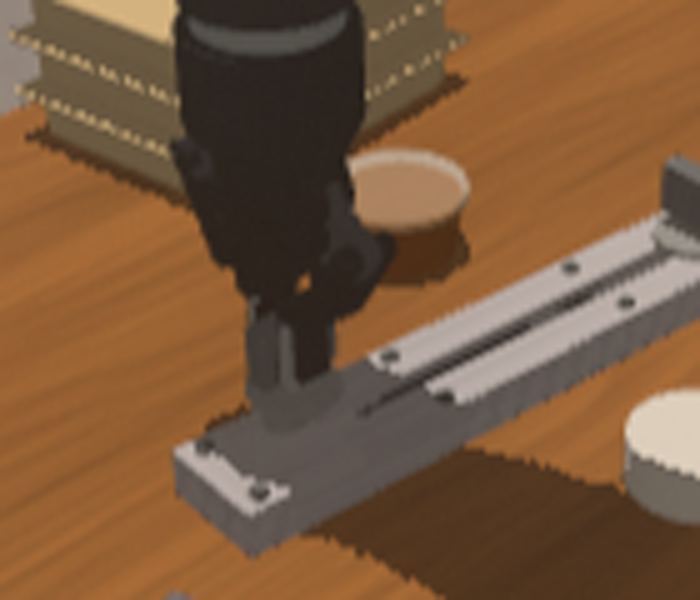

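View pics/t7.png

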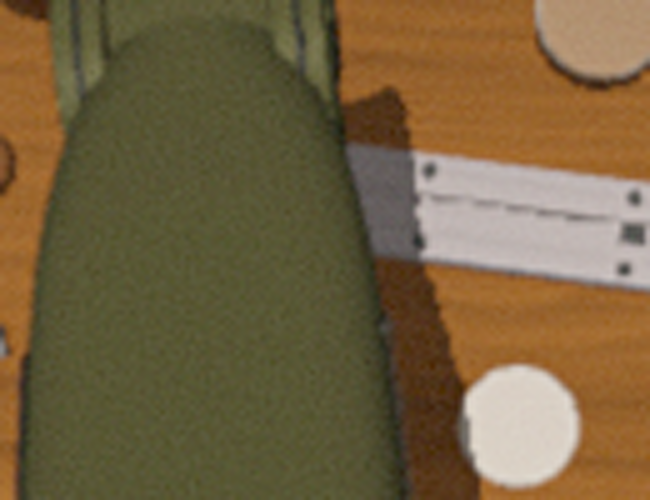

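Run:
```python
from h import *
im=np.load("s7.npz")["im"];b=(235,180,315,250);f=9
v=cv2.resize(im[b[1]:b[3],b[0]:b[2],::-1],None,fx=f,fy=f,interpolation=cv2.INTER_NEAREST)
v=np.clip(v.astype(float)*1.8,0,255).astype(np.uint8)
c=np.array([582.5,86.4])
for z,col in((61,(0,0,255)),(57,(0,255,0))):
    P=[[c[0]+22*np.cos(a),c[1]+22*np.sin(a),z] for a in np.linspace(0,6.2,40)]
    p=(proj("side",np.array(P)/1000)+.5-b[:2])*f;cv2.polylines(v,[np.round(p).astype(int)],True,col,1)
cv2.imwrite("pics/s7o.png",v)
```

```text
(no output)
```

View pics/s7o.png

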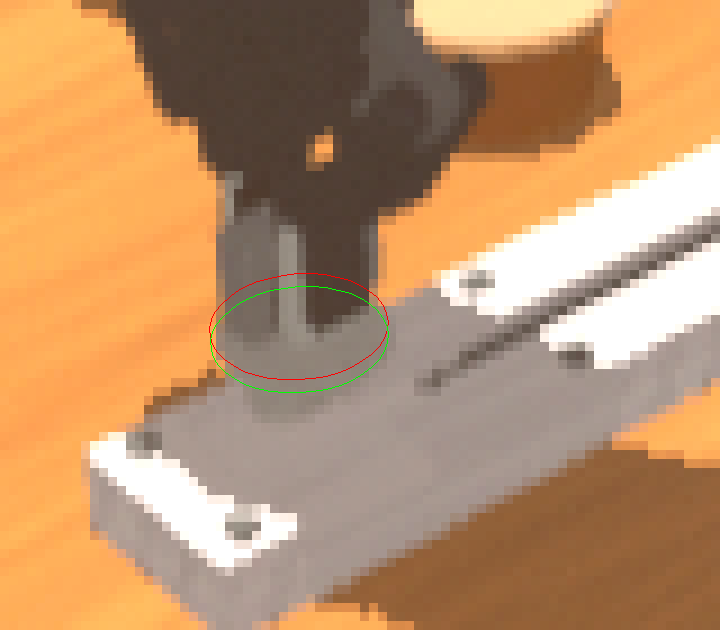

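Request:
step_arm([
  [[0, 0, 0, 1.6, 0.1, 0, 5], [0, 0, 0, 1.6, 0.1, -5, 5], [0, 0, 0, 1.6, 0.1, -10, 5], [0, 0, 0, 1.6, 0.1, -13, 5], [0, 0, 0, 1.6, 0.1, -15, 5], [0, 0, 0, 1.6, 0.1, -16, 5]],
])

```text
clock: 8.72
tool_pos: [0.5827, 0.0868, 0.0231]
tcp_rot: [[0.105, 0.994, -0.003], [0.994, -0.105, -0.001], [-0.001, -0.003, -1.0]]
wrist_force: [-0.1, 0.3, 0.2]
opening: 0.151
```

Request:
step_arm([
  [[0, 0, 0, 0, 0, -1, 5], [0, 0, 0, 0, 0, -2, 5]],
])

```text
clock: 8.98
tool_pos: [0.5829, 0.0868, 0.0229]
tcp_rot: [[0.105, 0.994, -0.002], [0.994, -0.105, -0.0], [-0.0, -0.002, -1.0]]
wrist_force: [-4.9, -0.6, 15.8]
opening: 0.152
```

Request:
step_arm([
  [[0, 0, 0, 0, 0, 3, 5], [0, 0, 0, 0, 0, 4, 5]],
])

```text
clock: 9.22
tool_pos: [0.5834, 0.0868, 0.0273]
tcp_rot: [[0.105, 0.994, -0.001], [0.994, -0.105, -0.0], [-0.0, -0.001, -1.0]]
wrist_force: [0.5, 0.1, -1.5]
opening: 0.153
```

Run:
```python
from h import *
o=manip.get_obs();print(o["clock"],np.round(o["tool_pos"],4),np.round(o["wrist_force"],2),np.round(o["moment"],3))
im,d=manip.camera("side");np.savez("s8.npz",im=im,d=d);b=(235,180,315,250);f=9
v=cv2.resize(im[b[1]:b[3],b[0]:b[2],::-1],None,fx=f,fy=f,interpolation=cv2.INTER_NEAREST)
v=np.clip(v.astype(float)*2,0,255).astype(np.uint8)
c=o["tool_pos"][:2]*1000;zz=o["tool_pos"][2]*1000+1.9
for z,col in((zz+19,(0,0,255)),(zz+15,(0,255,0))):
    P=[[c[0]+22*np.cos(a),c[1]+22*np.sin(a),z] for a in np.linspace(0,6.2,40)]
    p=(proj("side",np.array(P)/1000)+.5-b[:2])*f;cv2.polylines(v,[np.round(p).astype(int)],True,col,1)
e=np.array([np.cos(np.radians(83.9-180)),np.sin(np.radians(83.9-180))]);nn=np.array([-e[1],e[0]]);O=np.array([571,-36.3])+11.5*e
for x0,x1,y in((-180,157,30),(-155,-115,10),(-115,110,6.5)):
    P=[[*(O+a*e+q*nn),25] for a,q in((x0,-y),(x1,-y),(x1,y),(x0,y))]
    p=(proj("side",np.array(P)/1000)+.5-b[:2])*f;cv2.polylines(v,[np.round(p).astype(int)],True,(255,0,0),1)
cv2.imwrite("pics/s8o.png",v)
```

```text
9.225 [0.5834 0.0868 0.0273] [ 0.47  0.1  -1.51] [ 0.013 -0.009  0.005]
```

View pics/s8o.png

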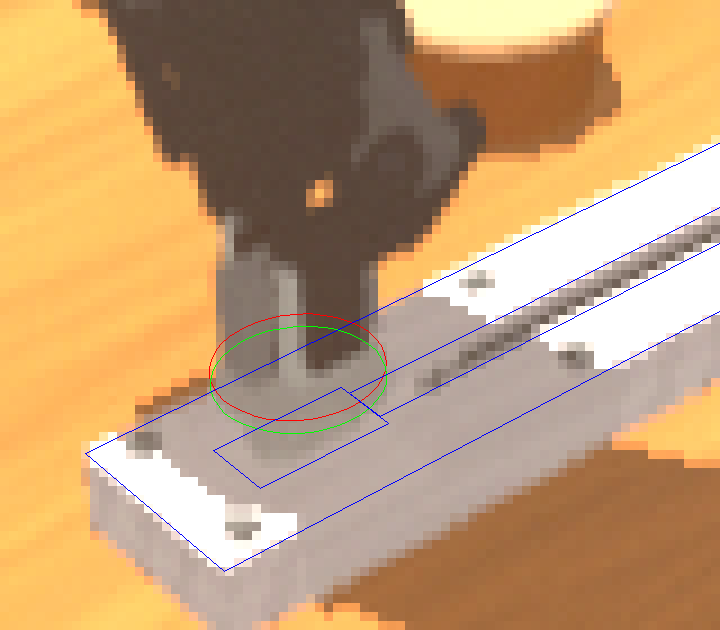

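Contact was at z = 25, so the foot landed on the rim. The arm was still lagging about 1.5 mm in -x. I'll settle at x = 584.6 above the mouth, then touch down gently again.

Request:
step_arm([
  [[0, 0, 0, 1.6, -0.2, 0, 5], [0, 0, 0, 1.6, -0.2, 0, 5], [0, 0, 0, 1.6, -0.2, -1, 5], [0, 0, 0, 1.6, -0.2, -2, 5]],
])

```text
clock: 9.78
tool_pos: [0.5848, 0.0866, 0.0249]
tcp_rot: [[0.105, 0.994, -0.002], [0.994, -0.105, -0.0], [-0.0, -0.002, -1.0]]
wrist_force: [-0.1, -0.5, -1.4]
opening: 0.157
```

Request:
step_arm([
  [[0, 0, 0, 0.4, 0, -1, 5], [0, 0, 0, 0.4, 0, -2, 5], [0, 0, 0, 0.4, 0, -3, 5]],
])

```text
clock: 10.15
tool_pos: [0.5851, 0.0867, 0.0219]
tcp_rot: [[0.105, 0.994, -0.002], [0.994, -0.105, -0.0], [-0.0, -0.002, -1.0]]
wrist_force: [0.1, -0.2, -1.1]
opening: 0.153
```

Now below the rim height with no contact force. Continue gently.

Request:
step_arm([
  [[0, 0, 0, 0, 0, -1, 5], [0, 0, 0, 0, 0, -2, 5], [0, 0, 0, 0, 0, -3, 5]],
])

```text
clock: 10.52
tool_pos: [0.5852, 0.0866, 0.0188]
tcp_rot: [[0.105, 0.994, -0.002], [0.994, -0.105, -0.0], [-0.0, -0.002, -1.0]]
wrist_force: [0.4, 0.1, -1.4]
opening: 0.157
```

Request:
step_arm([
  [[0, 0, 0, 0, 0, -1.5, 5], [0, 0, 0, 0, 0, -3, 5], [0, 0, 0, 0, 0, -4.5, 5]],
])

```text
clock: 10.9
tool_pos: [0.5851, 0.0866, 0.0142]
tcp_rot: [[0.105, 0.994, -0.002], [0.994, -0.105, -0.0], [-0.0, -0.002, -1.0]]
wrist_force: [-0.2, -0.6, -1.0]
opening: 0.153
```

Request:
step_arm([
  [[0, 0, 0, 0, 0, -1.5, 5], [0, 0, 0, 0, 0, -3, 5], [0, 0, 0, 0, 0, -4.5, 5], [0, 0, 0, 0, 0, -5, 5]],
])

```text
clock: 11.4
tool_pos: [0.5852, 0.0866, 0.0091]
tcp_rot: [[0.105, 0.994, -0.002], [0.994, -0.105, -0.0], [-0.0, -0.002, -1.0]]
wrist_force: [0.0, 0.3, -0.9]
opening: 0.15
```

Request:
step_arm([
  [[0, 0, 0, 0, 0, -0.5, 5], [0, 0, 0, 0, 0, -1, 5]],
])

```text
clock: 11.65
tool_pos: [0.5851, 0.0867, 0.0082]
tcp_rot: [[0.105, 0.994, -0.002], [0.994, -0.105, -0.0], [-0.0, -0.002, -1.0]]
wrist_force: [-0.8, -0.9, 2.5]
opening: 0.154
```

Seated: the flange is on the top face at TCP z = 8.2. I'll lift 0.5 mm and feel sideways to centre in the slot.

Request:
step_arm([
  [[0, 0, 0, 0.5, 0, 0.5, 5], [0, 0, 0, 1, 0, 0.6, 5], [0, 0, 0, 1.2, 0, 0.6, 5]],
])

```text
clock: 12.02
tool_pos: [0.5864, 0.0867, 0.0087]
tcp_rot: [[0.105, 0.994, -0.002], [0.994, -0.105, -0.0], [-0.0, -0.002, -1.0]]
wrist_force: [-0.1, 0.6, -2.0]
opening: 0.155
```

Request:
step_arm([
  [[0, 0, 0, 0.4, 0, 0, 5], [0, 0, 0, 0.8, 0, 0, 5]],
])

```text
clock: 12.28
tool_pos: [0.5872, 0.0867, 0.0087]
tcp_rot: [[0.105, 0.994, -0.002], [0.994, -0.105, -0.0], [-0.0, -0.002, -1.0]]
wrist_force: [-0.7, 0.6, -0.7]
opening: 0.156
```

Request:
step_arm([
  [[0, 0, 0, 0.4, 0, 0, 5], [0, 0, 0, 0.8, 0, 0, 5]],
])

```text
clock: 12.52
tool_pos: [0.5881, 0.0866, 0.0087]
tcp_rot: [[0.105, 0.994, -0.002], [0.994, -0.105, -0.0], [-0.0, -0.002, -1.0]]
wrist_force: [-0.9, -0.6, -0.6]
opening: 0.159
```

Request:
step_arm([
  [[0, 0, 0, 0.3, 0, 0, 5], [0, 0, 0, 0.6, 0, 0, 5]],
])

```text
clock: 12.78
tool_pos: [0.5887, 0.0867, 0.0087]
tcp_rot: [[0.105, 0.994, -0.002], [0.994, -0.105, -0.0], [-0.0, -0.002, -1.0]]
wrist_force: [-0.6, -0.5, -1.7]
opening: 0.153
```

Request:
step_arm([
  [[0, 0, 0, 0.3, 0, 0, 5], [0, 0, 0, 0.6, 0, 0, 5]],
])

```text
clock: 13.02
tool_pos: [0.5892, 0.0867, 0.0087]
tcp_rot: [[0.105, 0.994, -0.002], [0.994, -0.105, -0.0], [-0.0, -0.002, -1.0]]
wrist_force: [-0.8, 0.5, -1.5]
opening: 0.155
```

```bash
cat > ov.py <<'E'
from h import *
import sys
o=manip.get_obs();print(o["clock"],np.round(o["tool_pos"],4),np.round(o["wrist_force"],2),np.round(o["moment"],3))
im,d=manip.camera("side");np.savez(sys.argv[1]+".npz",im=im,d=d);b=tuple(map(int,sys.argv[2:6]));f=int(sys.argv[6])
v=cv2.resize(im[b[1]:b[3],b[0]:b[2],::-1],None,fx=f,fy=f,interpolation=cv2.INTER_NEAREST)
v=np.clip(v.astype(float)*1.8,0,255).astype(np.uint8)
c=o["tool_pos"][:2]*1000;zz=o["tool_pos"][2]*1000+1.9
for z,col in((zz+19,(0,0,255)),(zz+15,(0,255,0))):
    P=[[c[0]+22*np.cos(a),c[1]+22*np.sin(a),z] for a in np.linspace(0,6.2,40)]
    p=(proj("side",np.array(P)/1000)+.5-b[:2])*f;cv2.polylines(v,[np.round(p).astype(int)],True,col,1)
e=np.array([np.cos(np.radians(83.9-180)),np.sin(np.radians(83.9-180))]);nn=np.array([-e[1],e[0]]);O=np.array([571,-36.3])+11.5*e
for x0,x1,y in((-180,157,30),(-155,-115,10),(-115,110,6.5)):
    P=[[*(O+a*e+q*nn),25] for a,q in((x0,-y),(x1,-y),(x1,y),(x0,y))]
    p=(proj("side",np.array(P)/1000)+.5-b[:2])*f;cv2.polylines(v,[np.round(p).astype(int)],True,(255,0,0),1)
cv2.imwrite("pics/"+sys.argv[1]+".png",v)
E
python3 ov.py s9 235 180 315 250 9
```

```text
13.025 [0.5892 0.0867 0.0087] [-0.82  0.55 -1.47] [ 0.031  0.109 -0.021]
```

View pics/s9.png

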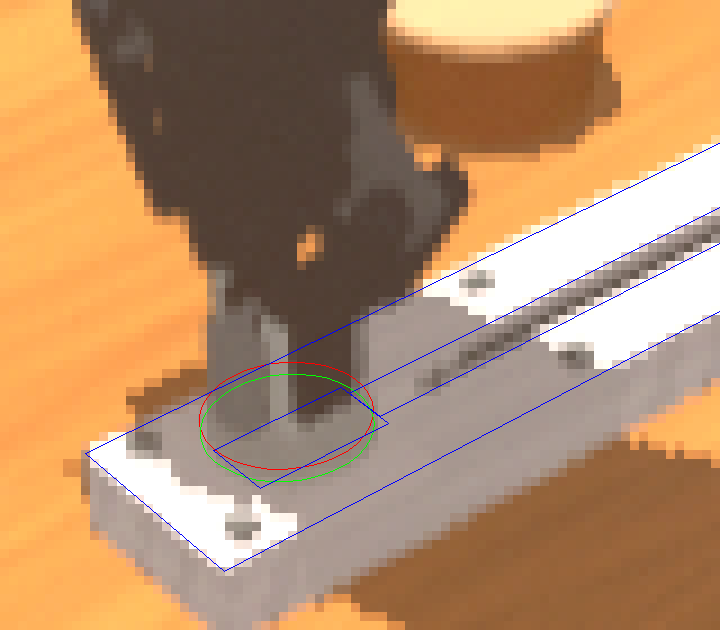

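Request:
step_arm([
  [[0, 0, 0, -1.5, 0, 0, 5], [0, 0, 0, -3.0, 0, 0, 5], [0, 0, 0, -4.0, 0, 0, 5]],
])

```text
clock: 13.45
tool_pos: [0.5851, 0.0866, 0.0087]
tcp_rot: [[0.105, 0.994, -0.002], [0.994, -0.105, -0.0], [-0.0, -0.002, -1.0]]
wrist_force: [1.2, 0.1, -1.7]
opening: 0.154
```

Request:
step_arm([
  [[0, 0, 0, -0.5, 0, 0, 5], [0, 0, 0, -1, 0, 0, 5]],
])

```text
clock: 13.7
tool_pos: [0.5851, 0.0866, 0.0089]
tcp_rot: [[0.105, 0.994, -0.0], [0.994, -0.105, -0.0], [-0.0, -0.0, -1.0]]
wrist_force: [2.2, -0.7, -1.9]
opening: 0.153
```

The walls are felt at x ≈ 585.1 and 589.1, so the slot centre is at x = 587.1 here. I'll centre the post and start the slide.

Request:
step_arm([
  [[0, 0, 0, 1.5, 0, 0, 5], [0, 0, 0, 2.1, 0, 0, 5], [0, 0, 0, 2.1, 0, 0, 5], [0, 0, 0, 1.7, -4, 0, 5], [0, 0, 0, 1.25, -8, 0, 5], [0, 0, 0, 0.8, -12, 0, 5]],
])

```text
clock: 14.45
tool_pos: [0.5857, 0.0743, 0.0089]
tcp_rot: [[0.105, 0.994, -0.0], [0.994, -0.105, -0.0], [-0.0, -0.0, -1.0]]
wrist_force: [-0.9, -0.2, -1.5]
opening: 0.149
```

Request:
step_arm([
  [[0, 0, 0, -0.4, -4, 0, 5], [0, 0, 0, -0.85, -8, 0, 5], [0, 0, 0, -1.3, -12, 0, 5]],
])

```text
clock: 14.82
tool_pos: [0.5844, 0.0619, 0.0089]
tcp_rot: [[0.105, 0.994, -0.0], [0.994, -0.105, -0.0], [-0.0, -0.0, -1.0]]
wrist_force: [0.3, -0.2, -0.8]
opening: 0.156
```

Request:
step_arm([
  [[0, 0, 0, -0.65, -6, 0, 5], [0, 0, 0, -1.3, -12, 0, 5], [0, 0, 0, -1.9, -18, 0, 5]],
])

```text
clock: 15.2
tool_pos: [0.5825, 0.0434, 0.0089]
tcp_rot: [[0.106, 0.994, -0.0], [0.994, -0.106, -0.0], [-0.0, -0.0, -1.0]]
wrist_force: [0.8, -0.2, -1.8]
opening: 0.156
```

Request:
step_arm([
  [[0, 0, 0, -0.65, -6, 0, 5], [0, 0, 0, -1.3, -12, 0, 5], [0, 0, 0, -1.9, -18, 0, 5], [0, 0, 0, -2.35, -22, 0, 5], [0, 0, 0, -2.6, -24, 0, 5]],
])

```text
clock: 15.82
tool_pos: [0.5798, 0.0192, 0.0089]
tcp_rot: [[0.106, 0.994, -0.0], [0.994, -0.106, -0.0], [-0.0, -0.0, -1.0]]
wrist_force: [-0.5, -0.3, -0.6]
opening: 0.155
```

Request:
step_arm([
  [[0, 0, 0, -0.2, -2, 0, 5], [0, 0, 0, -0.4, -4, 0, 5], [0, 0, 0, -0.65, -6, 0, 5], [0, 0, 0, -0.85, -8, 0, 5]],
])

```text
clock: 16.32
tool_pos: [0.5789, 0.0111, 0.0089]
tcp_rot: [[0.106, 0.994, -0.0], [0.994, -0.106, -0.0], [-0.0, -0.0, -1.0]]
wrist_force: [-0.5, -0.3, -0.7]
opening: 0.156
```

Request:
step_arm([
  [[0, 0, 0, -0.2, -1.7, 0, 5], [0, 0, 0, -0.35, -3.3, 0, 5], [0, 0, 0, -0.55, -5, 0, 5]],
])

```text
clock: 16.7
tool_pos: [0.5784, 0.006, 0.0089]
tcp_rot: [[0.106, 0.994, -0.0], [0.994, -0.106, -0.0], [-0.0, -0.0, -1.0]]
wrist_force: [-0.0, -0.4, -1.4]
opening: 0.152
```

Request:
step_arm([
  [[0, 0, 0, -0.15, -1.3, 0, 5], [0, 0, 0, -0.3, -2.6, 0, 5], [0, 0, 0, -0.43, -4, 0, 5]],
])

```text
clock: 17.08
tool_pos: [0.578, 0.0019, 0.0089]
tcp_rot: [[0.106, 0.994, -0.0], [0.994, -0.106, -0.0], [-0.0, -0.0, -1.0]]
wrist_force: [0.8, -0.1, -1.1]
opening: 0.148
```

Request:
step_arm([
  [[0, 0, 0, -0.15, -1.3, 0, 5], [0, 0, 0, -0.3, -2.6, 0, 5], [0, 0, 0, -0.43, -4, 0, 5]],
])

```text
clock: 17.45
tool_pos: [0.5775, -0.0021, 0.0089]
tcp_rot: [[0.106, 0.994, -0.0], [0.994, -0.106, -0.0], [-0.0, -0.0, -1.0]]
wrist_force: [0.1, 0.5, -1.4]
opening: 0.152
```

Request:
step_arm([
  [[0, 0, 0, -0.15, -1.3, 0, 5], [0, 0, 0, -0.3, -2.6, 0, 5], [0, 0, 0, -0.43, -4, 0, 5]],
])

```text
clock: 17.82
tool_pos: [0.5771, -0.0062, 0.0089]
tcp_rot: [[0.106, 0.994, -0.0], [0.994, -0.106, -0.0], [-0.0, -0.0, -1.0]]
wrist_force: [0.6, 0.8, -1.4]
opening: 0.154
```

Request:
step_arm([
  [[0, 0, 0, -0.15, -1.3, 0, 5], [0, 0, 0, -0.3, -2.6, 0, 5], [0, 0, 0, -0.43, -4, 0, 5]],
])

```text
clock: 18.2
tool_pos: [0.5767, -0.0103, 0.0089]
tcp_rot: [[0.106, 0.994, -0.0], [0.994, -0.106, -0.0], [-0.0, -0.0, -1.0]]
wrist_force: [-0.1, 0.0, -1.1]
opening: 0.157
```

Request:
step_arm([
  [[0, 0, 0, -0.15, -1.3, 0, 5], [0, 0, 0, -0.3, -2.6, 0, 5], [0, 0, 0, -0.43, -4, 0, 5]],
])

```text
clock: 18.58
tool_pos: [0.5762, -0.0144, 0.009]
tcp_rot: [[0.106, 0.994, -0.0], [0.994, -0.106, -0.0], [-0.0, -0.0, -1.0]]
wrist_force: [0.6, 0.6, -1.0]
opening: 0.154
```

Request:
step_arm([
  [[0, 0, 0, -0.15, -1.3, 0, 5], [0, 0, 0, -0.3, -2.6, 0, 5], [0, 0, 0, -0.43, -4, 0, 5]],
])

```text
clock: 18.95
tool_pos: [0.5758, -0.0185, 0.0089]
tcp_rot: [[0.106, 0.994, -0.0], [0.994, -0.106, -0.0], [-0.0, -0.0, -1.0]]
wrist_force: [-0.3, -0.0, -1.5]
opening: 0.153
```

Request:
step_arm([
  [[0, 0, 0, -0.15, -1.3, 0, 5], [0, 0, 0, -0.3, -2.6, 0, 5], [0, 0, 0, -0.43, -4, 0, 5]],
])

```text
clock: 19.32
tool_pos: [0.5753, -0.0226, 0.0089]
tcp_rot: [[0.106, 0.994, -0.0], [0.994, -0.106, -0.0], [-0.0, -0.0, -1.0]]
wrist_force: [-0.1, -0.1, -0.7]
opening: 0.153
```

Request:
step_arm([
  [[0, 0, 0, -0.15, -1.3, 0, 5], [0, 0, 0, -0.3, -2.6, 0, 5], [0, 0, 0, -0.43, -4, 0, 5]],
])

```text
clock: 19.7
tool_pos: [0.5749, -0.0266, 0.0089]
tcp_rot: [[0.106, 0.994, -0.0], [0.994, -0.106, -0.0], [-0.0, -0.0, -1.0]]
wrist_force: [0.3, -0.4, -2.1]
opening: 0.154
```

Request:
step_arm([
  [[0, 0, 0, -0.15, -1.3, 0, 5], [0, 0, 0, -0.3, -2.6, 0, 5], [0, 0, 0, -0.43, -4, 0, 5]],
])

```text
clock: 20.08
tool_pos: [0.5744, -0.0308, 0.0089]
tcp_rot: [[0.106, 0.994, -0.0], [0.994, -0.106, -0.0], [-0.0, -0.0, -1.0]]
wrist_force: [0.0, -1.1, -2.3]
opening: 0.156
```

Request:
step_arm([
  [[0, 0, 0, -0.15, -1.3, 0, 5], [0, 0, 0, -0.3, -2.6, 0, 5], [0, 0, 0, -0.43, -4, 0, 5]],
])

```text
clock: 20.45
tool_pos: [0.574, -0.0348, 0.0089]
tcp_rot: [[0.106, 0.994, -0.0], [0.994, -0.106, -0.0], [-0.0, -0.0, -1.0]]
wrist_force: [0.6, 0.2, -1.6]
opening: 0.154
```

Request:
step_arm([
  [[0, 0, 0, -0.15, -1.3, 0, 5], [0, 0, 0, -0.3, -2.6, 0, 5], [0, 0, 0, -0.43, -4, 0, 5]],
])

```text
clock: 20.82
tool_pos: [0.5736, -0.0389, 0.0089]
tcp_rot: [[0.106, 0.994, -0.0], [0.994, -0.106, -0.0], [-0.0, -0.0, -1.0]]
wrist_force: [0.8, -0.2, -0.3]
opening: 0.157
```

Request:
step_arm([
  [[0, 0, 0, -0.15, -1.3, 0, 5], [0, 0, 0, -0.3, -2.6, 0, 5], [0, 0, 0, -0.43, -4, 0, 5]],
])

```text
clock: 21.2
tool_pos: [0.5732, -0.043, 0.0089]
tcp_rot: [[0.106, 0.994, -0.0], [0.994, -0.106, -0.0], [-0.0, -0.0, -1.0]]
wrist_force: [0.2, 0.0, -1.0]
opening: 0.152
```

Request:
step_arm([
  [[0, 0, 0, -0.15, -1.3, 0, 5], [0, 0, 0, -0.3, -2.6, 0, 5], [0, 0, 0, -0.43, -4, 0, 5]],
])

```text
clock: 21.58
tool_pos: [0.5727, -0.0471, 0.0089]
tcp_rot: [[0.106, 0.994, -0.0], [0.994, -0.106, -0.0], [-0.0, -0.0, -1.0]]
wrist_force: [-1.1, -0.2, -0.6]
opening: 0.155
```

Request:
step_arm([
  [[0, 0, 0, -0.15, -1.3, 0, 5], [0, 0, 0, -0.3, -2.6, 0, 5], [0, 0, 0, -0.43, -4, 0, 5]],
])

```text
clock: 21.95
tool_pos: [0.5722, -0.0512, 0.0089]
tcp_rot: [[0.106, 0.994, -0.0], [0.994, -0.106, -0.0], [-0.0, -0.0, -1.0]]
wrist_force: [-0.1, 0.6, -0.4]
opening: 0.156
```

Request:
step_arm([
  [[0, 0, 0, -0.15, -1.3, 0, 5], [0, 0, 0, -0.3, -2.6, 0, 5], [0, 0, 0, -0.43, -4, 0, 5]],
])

```text
clock: 22.32
tool_pos: [0.5718, -0.0553, 0.009]
tcp_rot: [[0.106, 0.994, -0.0], [0.994, -0.106, -0.0], [-0.0, -0.0, -1.0]]
wrist_force: [0.6, 0.0, -0.5]
opening: 0.154
```

Request:
step_arm([
  [[0, 0, 0, -0.15, -1.3, 0, 5], [0, 0, 0, -0.3, -2.6, 0, 5], [0, 0, 0, -0.43, -4, 0, 5]],
])

```text
clock: 22.7
tool_pos: [0.5713, -0.0593, 0.0089]
tcp_rot: [[0.106, 0.994, -0.0], [0.994, -0.106, -0.0], [-0.0, -0.0, -1.0]]
wrist_force: [0.4, 0.4, -0.8]
opening: 0.151
```

Request:
step_arm([
  [[0, 0, 0, -0.15, -1.3, 0, 5], [0, 0, 0, -0.3, -2.6, 0, 5], [0, 0, 0, -0.43, -4, 0, 5]],
])

```text
clock: 23.08
tool_pos: [0.5709, -0.0634, 0.009]
tcp_rot: [[0.106, 0.994, -0.0], [0.994, -0.106, -0.0], [-0.0, -0.0, -1.0]]
wrist_force: [-0.2, 0.1, -1.7]
opening: 0.152
```

Request:
step_arm([
  [[0, 0, 0, -0.15, -1.3, 0, 5], [0, 0, 0, -0.3, -2.6, 0, 5], [0, 0, 0, -0.43, -4, 0, 5]],
])

```text
clock: 23.45
tool_pos: [0.5705, -0.0675, 0.0089]
tcp_rot: [[0.106, 0.994, -0.0], [0.994, -0.106, -0.0], [-0.0, -0.0, -1.0]]
wrist_force: [0.0, 0.1, -0.9]
opening: 0.152
```

Request:
step_arm([
  [[0, 0, 0, -0.15, -1.3, 0, 5], [0, 0, 0, -0.3, -2.6, 0, 5], [0, 0, 0, -0.43, -4, 0, 5]],
])

```text
clock: 23.82
tool_pos: [0.57, -0.0716, 0.0089]
tcp_rot: [[0.106, 0.994, -0.0], [0.994, -0.106, -0.0], [-0.0, -0.0, -1.0]]
wrist_force: [-0.8, 0.0, -2.0]
opening: 0.15
```

Request:
step_arm([
  [[0, 0, 0, -0.15, -1.3, 0, 5], [0, 0, 0, -0.3, -2.6, 0, 5], [0, 0, 0, -0.43, -4, 0, 5]],
])

```text
clock: 24.2
tool_pos: [0.5696, -0.0757, 0.0089]
tcp_rot: [[0.106, 0.994, -0.0], [0.994, -0.106, -0.0], [-0.0, -0.0, -1.0]]
wrist_force: [0.5, -0.5, -1.2]
opening: 0.156
```

```bash
python3 ov.py s10 250 165 370 250 6
```

```text
24.2 [ 0.5696 -0.0757  0.0089] [ 0.5  -0.55 -1.15] [-0.016 -0.027 -0.018]
```

View pics/s10.png

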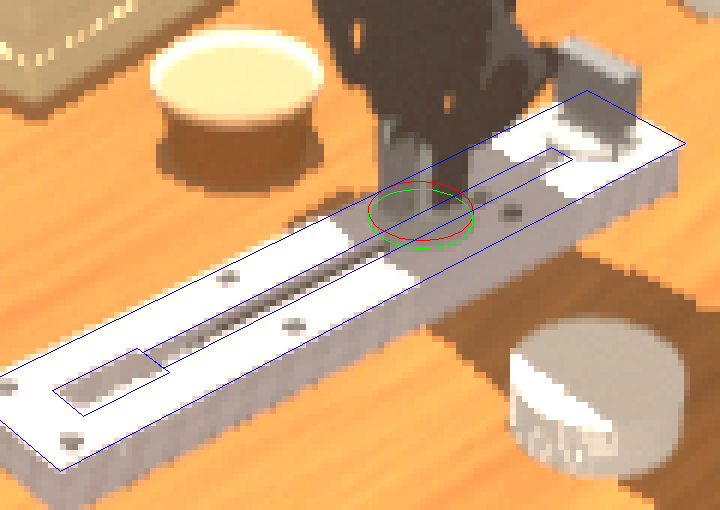

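The post is standing on the slot line at about (315,200) in the side view, roughly 28 mm past the rail origin. The mouth is empty behind it. Continue.

Request:
step_arm([
  [[0, 0, 0, -0.15, -1.3, 0, 5], [0, 0, 0, -0.3, -2.6, 0, 5], [0, 0, 0, -0.43, -4, 0, 5]],
])

```text
clock: 24.62
tool_pos: [0.5691, -0.0799, 0.0089]
tcp_rot: [[0.106, 0.994, -0.0], [0.994, -0.106, -0.0], [-0.0, -0.0, -1.0]]
wrist_force: [0.3, 0.2, -1.2]
opening: 0.154
```

Request:
step_arm([
  [[0, 0, 0, -0.15, -1.3, 0, 5], [0, 0, 0, -0.3, -2.6, 0, 5], [0, 0, 0, -0.43, -4, 0, 5]],
])

```text
clock: 25.0
tool_pos: [0.5687, -0.084, 0.0089]
tcp_rot: [[0.106, 0.994, -0.0], [0.994, -0.106, -0.0], [-0.0, -0.0, -1.0]]
wrist_force: [-0.3, 0.6, -1.1]
opening: 0.155
```

Request:
step_arm([
  [[0, 0, 0, -0.15, -1.3, 0, 5], [0, 0, 0, -0.3, -2.6, 0, 5], [0, 0, 0, -0.43, -4, 0, 5]],
])

```text
clock: 25.38
tool_pos: [0.5683, -0.0876, 0.009]
tcp_rot: [[0.106, 0.994, -0.0], [0.994, -0.106, 0.001], [0.001, -0.0, -1.0]]
wrist_force: [-0.5, 2.5, -1.0]
opening: 0.151
```

Resistance at y = -87.6 (+2.5 N). One small confirming nudge.

Request:
step_arm([
  [[0, 0, 0, -0.05, -0.4, 0, 5], [0, 0, 0, -0.1, -0.8, 0, 5]],
])

```text
clock: 25.62
tool_pos: [0.5683, -0.0876, 0.009]
tcp_rot: [[0.105, 0.994, -0.0], [0.994, -0.105, 0.003], [0.003, -0.0, -1.0]]
wrist_force: [0.1, 3.6, -0.1]
opening: 0.155
```

The stop is confirmed at y = -87.6. Next I'll ease back 2.5 mm. Before turning I'll check from the first pictures how far the TCP sits from the post's axis along the bar.

Request:
step_arm([
  [[-0.002, 0, 0, 0.2, 1.2, 0, 5], [-0.003, 0, 0, 0.35, 2.5, 0, 5], [-0.003, 0, 0, 0.35, 2.5, 0, 5]],
])

```text
clock: 26.0
tool_pos: [0.5686, -0.0853, 0.009]
tcp_rot: [[0.105, 0.994, -0.0], [0.994, -0.105, -0.001], [-0.001, 0.0, -1.0]]
wrist_force: [0.1, -0.2, -0.8]
opening: 0.158
```

Run:
```python
from h import *
o=manip.get_obs();R=np.array(o["tcp_rot"]);print(np.round(o["tool_pos"],4),np.round(o["wrist_force"],2),np.round(o["moment"],3),np.degrees(np.arctan2(R[1,0],R[0,0])),R[:,2],np.round(o["q"],3))
p=np.array([(213.1,279.5),(219.1,280.75),(202.7,295.5),(209.1,296.3)])
w=ray("side",p,.063)*1000;print(np.round(w,1),w.mean(0))
S=np.load("side0.npz")["im"];T=np.load("top0.npz")["im"]
# flange seen on the holder: low-sat 125..170 region; overlay circle fit on top view
for n,im,box in(("top",T,(185,190,225,222)),("side",S,(190,270,235,320))):
    x0,y0,x1,y1=box;h=cv2.cvtColor(cv2.resize(im[y0:y1,x0:x1],None,fx=6,fy=6,interpolation=cv2.INTER_CUBIC),cv2.COLOR_RGB2HSV)
    m=cv2.inRange(h,(0,0,0),(180,75,178 if n=="top" else 155))
    c=max(cv2.findContours(m,cv2.RETR_EXTERNAL,cv2.CHAIN_APPROX_NONE)[0],key=cv2.contourArea)[:,0]
    q=(c+.5)/6-.5+[x0,y0];w=ray(n,q,.026)[:,:2]*1000
    ctr=np.array([497.5,299.]);u=np.array([np.cos(np.radians(-66.3)),np.sin(np.radians(-66.3))])
    s=(w-ctr)@u;t=(w-ctr)@np.array([-u[1],u[0]]);r=np.hypot(s,t)
    print(n,"along bar",s.min(),s.max(),"across",t.min(),t.max())
```

```text
[ 0.5686 -0.0853  0.009 ] [ 0.06 -0.23 -0.78] [-0.003  0.034  0.001] 83.97110113211816 [-8.96998237e-05 -1.06632138e-03 -9.99999427e-01] [-1.480e-01  4.910e-01 -3.290e-01  7.510e-01 -1.000e-03  1.528e+00]
[[509.6 285.9  63. ]
 [499.1 280.4  63. ]
 [491.6 320.5  63. ]
 [482.  314.1  63. ]] [495.59048813 300.2222906   63.        ]
top along bar -27.98050441610188 24.468221006103416 across -22.82224037336555 20.21990312065169
side along bar -25.197694182574367 48.2384395310295 across -23.95367414315877 28.95555138385524
```

Request:
step_arm([
  [[0, 0, 0.1, 0, 0.15, 0, 5], [0, 0, 0.2, 0, 0.15, 0, 5], [0, 0, 0.3, 0, 0.15, 0, 5]],
])

```text
clock: 26.38
tool_pos: [0.5686, -0.0854, 0.009]
tcp_rot: [[-0.197, 0.98, 0.0], [0.98, 0.197, -0.002], [-0.002, -0.0, -1.0]]
wrist_force: [0.0, 0.4, -1.4]
opening: 0.15
```

```bash
cat > st.py <<'E'
from h import *
o=manip.get_obs();R=np.array(o["tcp_rot"]);print(o["clock"],np.round(o["tool_pos"],4),np.round(o["wrist_force"],2),np.round(o["moment"],3),np.degrees(np.arctan2(R[1,0],R[0,0])),np.round(R[:,2],4),o["opening"])
E
python3 st.py
```

```text
26.375 [ 0.5686 -0.0854  0.009 ] [ 0.05  0.45 -1.39] [-0.058  0.037 -0.031] 101.34004265821876 [ 2.0e-04 -1.6e-03 -1.0e+00] 0.1504437662783882
```

Turned 17° without load, which only the pocket would allow. Continue.

Request:
step_arm([
  [[0, 0, 0.1, 0, 0, 0, 5], [0, 0, 0.2, 0, 0, 0, 5], [0, 0, 0.3, 0, 0, 0, 5]],
])

```text
clock: 26.75
tool_pos: [0.5686, -0.0856, 0.0089]
tcp_rot: [[-0.48, 0.877, 0.001], [0.877, 0.48, -0.002], [-0.002, -0.0, -1.0]]
wrist_force: [-0.4, -1.3, -0.6]
opening: 0.154
```

```bash
python3 st.py
```

```text
26.75 [ 0.5686 -0.0856  0.0089] [-0.36 -1.26 -0.56] [-0.004  0.045  0.016] 118.70704621284351 [ 5.0e-04 -1.9e-03 -1.0e+00] 0.15426360339267167
```

Request:
step_arm([
  [[0, 0, 0.1, 0, 0.1, 0, 5], [0, 0, 0.2, 0, 0.1, 0, 5], [0, 0, 0.3, 0, 0.1, 0, 5]],
])

```text
clock: 27.12
tool_pos: [0.5685, -0.0858, 0.0089]
tcp_rot: [[-0.72, 0.694, 0.001], [0.694, 0.72, -0.002], [-0.002, -0.001, -1.0]]
wrist_force: [-0.2, 0.3, -0.9]
opening: 0.152
```

```bash
python3 st.py
```

```text
27.125 [ 0.5685 -0.0858  0.0089] [-0.19  0.33 -0.87] [ 0.042 -0.014  0.009] 136.07971001115223 [ 0.001  -0.0022 -1.    ] 0.15209399632366555
```

Request:
step_arm([
  [[0, 0, 0.1, 0.1, 0.3, 0, 5], [0, 0, 0.2, 0.1, 0.4, 0, 5], [0, 0, 0.3, 0.1, 0.5, 0, 5]],
])

```text
clock: 27.5
tool_pos: [0.5686, -0.0855, 0.0089]
tcp_rot: [[-0.895, 0.447, 0.002], [0.447, 0.895, -0.002], [-0.002, -0.001, -1.0]]
wrist_force: [-0.2, -0.0, -1.6]
opening: 0.155
```

```bash
python3 st.py
```

```text
27.5 [ 0.5686 -0.0855  0.0089] [-0.16 -0.03 -1.64] [ 0.036 -0.024 -0.056] 153.44849510195905 [ 0.0017 -0.0023 -1.    ] 0.15458463181092463
```

Request:
step_arm([
  [[0, 0, 0.1, 0, 0.2, 0, 5], [0, 0, 0.2, 0, 0.2, 0, 5], [0, 0, 0.28, 0, 0.3, 0, 5], [0.002, 0.002, 0.358, 0, 0.3, 0, 5]],
])

```text
clock: 28.0
tool_pos: [0.5685, -0.0855, 0.0089]
tcp_rot: [[-0.995, 0.103, -0.0], [0.103, 0.995, -0.0], [0.0, -0.0, -1.0]]
wrist_force: [-0.4, -0.2, -1.6]
opening: 0.15
```

```bash
python3 st.py
```

```text
28.0 [ 0.5685 -0.0855  0.0089] [-0.4  -0.23 -1.65] [-0.021  0.024  0.024] 174.10242122454474 [-2.e-04 -4.e-04 -1.e+00] 0.15011298687362076
```

The 90° turn is complete without load. Lower onto the flange seat.

Request:
step_arm([
  [[0, 0, 0, 0, 0, -0.4, 5], [0, 0, 0, 0, 0, -0.7, 5]],
])

```text
clock: 28.25
tool_pos: [0.5684, -0.0856, 0.0082]
tcp_rot: [[-0.995, 0.104, -0.0], [0.104, 0.995, -0.001], [0.0, -0.001, -1.0]]
wrist_force: [0.2, 0.3, -2.1]
opening: 0.152
```

Request:
step_arm([
  [[0, 0, 0, 0, 0, -0.2, 5], [0, 0, 0, 0, 0, -0.4, 5]],
])

```text
clock: 28.5
tool_pos: [0.5685, -0.0856, 0.0081]
tcp_rot: [[-0.995, 0.104, -0.0], [0.104, 0.995, -0.001], [-0.0, -0.001, -1.0]]
wrist_force: [-1.4, 0.4, 3.5]
opening: 0.156
```

Seated (+3.5 N). Release and look.

Request:
step_arm([
  [[0, 0, 0, 0, 0, 0.3, 16], [0, 0, 0, 0, 0, 0.3, 20], [0, 0, 0, 0, 0, 0.3, 30], [0, 0, 0, 0, 0, 0.3, 36], [0, 0, 0, 0, 0, 0.3, 36], [0, 0, 0, 0, 0, 0.3, 36]],
])

```text
clock: 29.25
tool_pos: [0.5685, -0.0856, 0.0084]
tcp_rot: [[-0.995, 0.104, -0.0], [0.104, 0.995, -0.001], [0.0, -0.001, -1.0]]
wrist_force: [-0.2, -0.1, 1.1]
opening: 0.424
```

```bash
python3 st.py; python3 ov.py s11 260 155 380 240 6
```

```text
29.25 [ 0.5685 -0.0856  0.0084] [-0.21 -0.14  1.13] [ 0.009 -0.005 -0.038] 174.017182938946 [-1.e-04 -7.e-04 -1.e+00] 0.4239093943024446
29.25 [ 0.5685 -0.0856  0.0084] [-0.21 -0.14  1.13] [ 0.009 -0.005 -0.038]
```

View pics/s11.png

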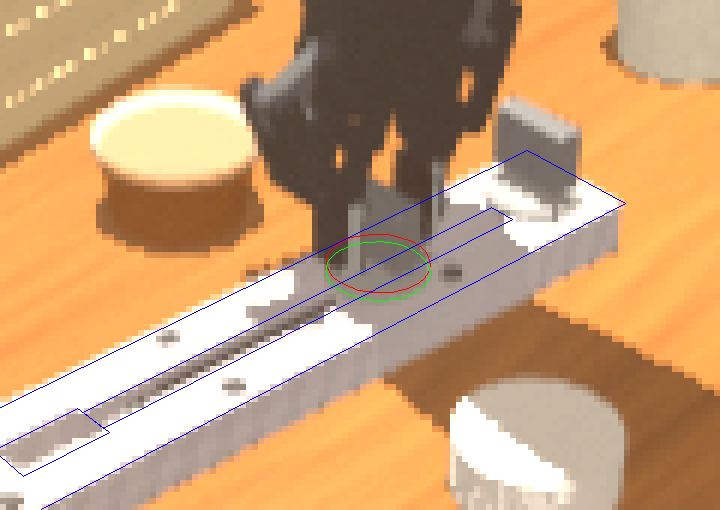

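The fingers are clear of the bar on both sides. Retreat straight up.

Request:
step_arm([
  [[0, 0, 0, 0, 0, 3, 36], [0, 0, 0, 0, 0, 12, 36], [0, 0, 0, 0, 0, 30, 36], [0, 0, 0, 0, 0, 60, 36], [0, 0, 0, 0, 0, 100, 36], [0, 0, 0, 0, 0, 140, 36], [0, 0, 0, 0, 0, 150, 36], [0, 0, 0, 0, 0, 150, 36]],
])

```text
clock: 30.3
tool_pos: [0.5689, -0.0856, 0.1591]
tcp_rot: [[-0.995, 0.104, 0.002], [0.104, 0.995, -0.001], [-0.002, -0.001, -1.0]]
wrist_force: [0.4, -0.1, 0.5]
opening: 0.426
```

Request:
step_arm([
  [[0, 0, 0, -40, 0, 10, 36], [0, 0, 0, -90, 0, 10, 36], [0, 0, 0, -140, 0, 10, 36], [0, 0, 0, -190, 0, 10, 36], [0, 0, 0, -220, 0, 10, 36], [0, 0, 0, -220, 0, 10, 36]],
])

```text
clock: 31.05
tool_pos: [0.3451, -0.0851, 0.1674]
tcp_rot: [[-0.994, 0.105, -0.003], [0.105, 0.994, 0.0], [0.003, -0.0, -1.0]]
wrist_force: [1.3, 0.1, 0.4]
opening: 0.422
```

Run:
```python
from h import *
o=manip.get_obs();print(o["clock"],np.round(o["tool_pos"],3),np.round(o["wrist_force"],2))
im,d=manip.camera("side");np.savez("s12.npz",im=im,d=d);cv2.imwrite("pics/s12.png",cv2.resize(im[130:260,230:390,::-1],None,fx=5,fy=5,interpolation=cv2.INTER_CUBIC)[:600])
im2,d=manip.camera("top");np.savez("t12.npz",im=im2,d=d);cv2.imwrite("pics/t12.png",im2[:,:,::-1])
cv2.imwrite("pics/s12f.png",im[:,:,::-1])
```

```text
31.05 [ 0.345 -0.085  0.167] [1.31 0.11 0.4 ]
```

View pics/s12.png

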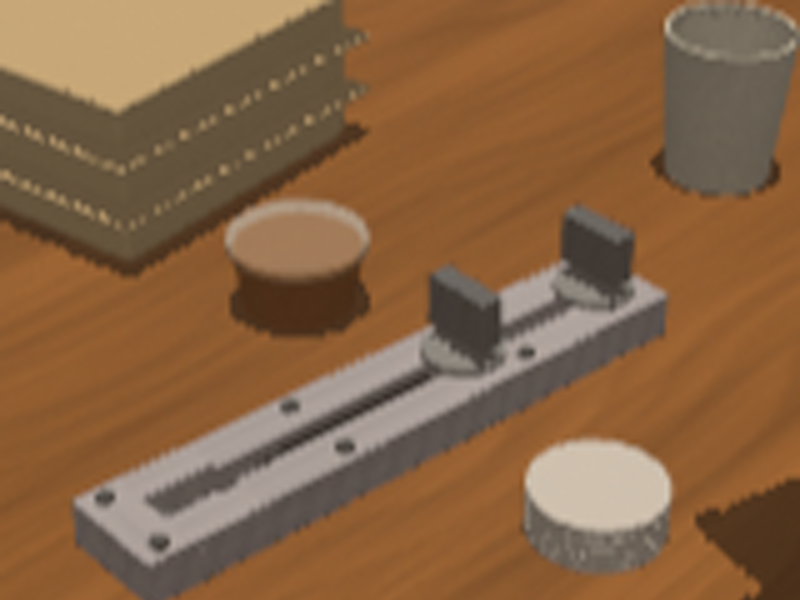

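View pics/t12.png

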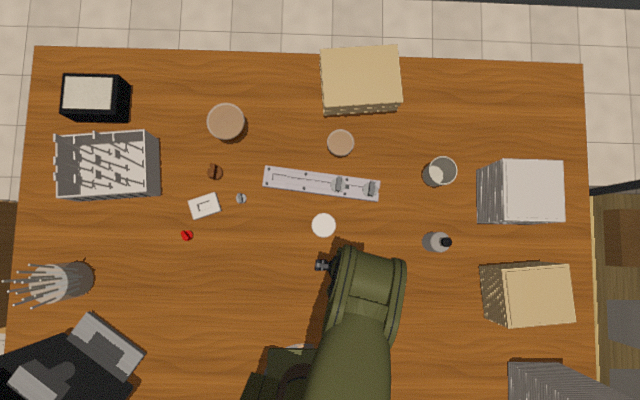

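The post now stands crosswise at about (339,184) in the top view, upright and parallel to the fixed one at (371,187). The holder is empty, and the tubs, lids, cup and bottle are at the same pixels as before. The arm is clear, so I'll hand in.

```bash
python3 -c "
from plant import manip
print(manip.get_obs()['clock'],manip.job_done())"
```

```text
the job is handed in; nothing more can be done
31.15 None
```

The post is fitted, locked crosswise in the rail and released, and I handed the job in at 31.15 s.

**What I did:** I lifted the post from the holder and dropped its foot into the mouth. I centred it by feeling both slot walls and slid it along until it met the stop, about 40 mm past the rail's origin. Contact there was 2.5 N, rising to 3.6 N on one small confirming nudge. I then eased back about 2.3 mm, turned it 90° with no noticeable load, seated it with a light touch (3.5 N) and let go.

**Last checks:** Both cameras show the post upright, with its bar across the slot and parallel to the fixed post. The holder is empty. By eye, the tubs, lids, cup and bottle are where they started, and the arm is clear.

**What disagreed or went wrong:**
- **First drop missed the mouth:** the foot landed on the rim and pressed with about 16 N. I backed off and re-entered about 2 mm to the side.
- **Gripper height:** the fingertips were about 40 mm higher than the stated tool offset, so my first grasp closed on air above the bar. I measured the offset from the depth image and corrected for it.
- **Slot centre:** by touch it lay about 3 mm from the camera estimate, so I used the felt position.

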